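# Charge the milling jar with ceramic balls

### The arm

A 6-joint arm with a two-finger parallel gripper is mounted at the origin on the work surface. World frame = base frame: x ahead of the robot, y to its left, z up, the work surface at z = 0. Lengths are in m, angles in rad, forces in N, time in s.
With the tool pointing down it reaches from about 0.325 to 0.9 m from the base axis. Payload 6.1 kg.
Tool frame: the origin (TCP) lies on the centre line of the jaws, within the pads' length; the fingertips stand 22 mm ahead of it and the grasp point (between the pads) lies 3 mm ahead of it; x points along the fingers, y is the direction in which the jaws open and shut, and the axes are right-handed (so a half turn about x gives the same grasp; the last joint's range is limited). The gripper opens to 87 mm and grips with 3 to 60 N. Pads are 19 mm wide; open, the fingers measure 117 mm over their backs; the gripper's body (75 mm by 190 mm) begins 51 mm behind the grasp point.
Start: joints at [1.031, 0.22, 1.526, -0, 1.395, -0.126], TCP at [0.251, 0.572, 0.245] pointing down, gripper open.
Joint ranges: [-2.98, 2.98], [-0.91, 2.08], [0.09, 2.57], [-1.24, 4.39], [0.2, 2.65], [-2.68, 2.68]. Speed limits (rad/s): [2.57, 2.57, 3.01, 3.14, 3.14, 3.14].

### API

Orientations are given as [roll, pitch, yaw] about the fixed x, y, z axes, in that order (R = Rz(yaw) Ry(pitch) Rx(roll)).
In Python, from bench import r gives the robot as it stands. The module is installed in compiled form; this text tells all that it offers.
- The arm moves only by the tool arm_command, never from a script. Its argument "targets" is a list of rows, each a list of 7 numbers: the finger opening in mm, from 0 to 87, then the shift along the tool's x, y, z in mm, then the turn, a rotation vector about the tool's x, y, z in degrees. A call has 1 to 12 rows; each row shifts and turns the commanded pose from where the row before left it, along the tool's axes as they then stand; what a row does not reach is not made up. A row lasts 1/10 s, in which the tool goes at most 50 mm and 8.59 degrees, less where a joint would pass 70% of its speed; a pose out of reach is approached as far as the arm can. A call is refused whole if a number of a shift passes 50 or a number of a turn 8.59, either way. A call with a gripper value outside its range is refused whole. The fingers move at their own pace and stop on an object; "newtons" is the grip in N (left out, the last holds). Time passes only in rows, so rows that do not move let the fingers close. It gives the time, the measured TCP pose, the force and the opening at its end, in the units of the state.
- r.read_state(): the state, without advancing time (a new reading comes with each control period).
- r.grab_frame(name): name is "side" or "top"; returns the picture (400x640x3 uint8, red, green, blue); there is no depth.
- r.calibration(name): a dict with "mtx" (3x3 intrinsics, pixels), "k1" (the pictures are not rectified: a ray, as slopes to the right and down, at radius r is drawn at 1 + k1 r^2 times it, then the intrinsics apply), "world_from_camera" (4x4, takes a point from camera to world coordinates). Camera axes: x right, y up, looking along -z (the intrinsics and any distortion apply to the point x, -y, -z); pixel columns grow to the right and rows downward; lengths in m; the calibration is good to about 2 mm. A picture is of the moment at which its call begins. calibration takes no time and is no camera call.
- r.sign_off(): hands the job in, once; it reports no verdict.
Trained networks look in the newest picture that a camera, given by its name, has taken for a name from the list of things; names that differ only in an ending like _2 or _b are one class to them, and where a whole thing is asked for, a point or a joint stands for the part that bears it (a point fixed in the world has none). Each returns a list of dicts, best first, with "p" (0 to 1); they miss things now and then, are a little off and sometimes report something else, mostly with a low value. They report only what shows in the picture. A call takes as long as a camera call. They do not tell look-alikes from the thing itself.
- r.look_for(query, camera): "box" ([left, top, right, bottom] as shares, 0 to 1, of the picture: columns of its width, rows of its height, round what is visible of it).
- r.mark_of(query, camera): "position" ([row, column] as shares, 0 to 1, of the picture: columns of its width, rows of its height: a listed point, or the origin of a listed thing).
The state is a dict: "clock": time; "joint_pos": joint angles; "qd": joint speeds; "joint_efforts": joint torques, N m; "tcp_pos": TCP position; "ee_rot": TCP orientation; "force": force on the tool from outside, world axes, zero at the start; "ft_torque": the same for the moment, N m; "width": finger opening in m.
Only numpy, scipy, OpenCV 4.12 (cv2) and the standard library are available. Lean on these libraries where they do the work, as an engineer would, in place of code of your own. Each camera call takes 0.05 s, during which the arm holds its last target.

### The job

With the orange-handled scoop, scoop the six white milling balls out of the green tray and tip them gently into the open steel jar from close above its rim, until all six are in the jar. Then set the scoop back down, flat and upright, on its blue mat. Do not touch the balls with the gripper, and leave the bottles, the beaker, the jar with the blue cap and the spatula where they are.

Things in the scene. Friction and masses are not known exactly. Their poses are not given: they have to be found in the camera images.
- scoop: Loose scoop, 140 g: open-fronted aluminium pan lying flat, 78 x 78 mm outside, open at +x (forward). Origin: centre of the pan's underside, z up. Floor 2.5 mm thick. Side walls 2.5 thick: 30 high from x -38 to 0, then 16 high to x +22, none in front; back wall 34 high. Behind the back wall stands an upright orange handle, 22 x 22 mm section.
- scoop_grip (a point): Where to grip the scoop: on the handle's upright axis, at (-49, 0, 95) mm in the scoop's frame, same axes as the scoop. The orange part reaches 40 mm below and 35 mm above this point; its flat sides face +-y and +-x.
- scoop_lip (a point): Middle of the scoop's front edge, at its underside: (39, 0, 0) mm in the scoop's frame.
- mat: Blue mat fixed on the bench, 160 (x) x 130 (y) x 4 mm, the scoop's place. Origin: centre of its underside, top at z = 4.
- tray: Fixed green tray with the balls. Origin on the bench, z up. Floor top at z = 4 mm, flat from x -120 to +75, then a short 45 degree ramp up to z = 22 at the end wall, x +93. Inside width 90 mm (y +-45), narrowing from x +60 to 83 mm at the end wall; walls 4 thick, tops at z = 44. The -x end is empty for the scoop; ball centres start at x 0 to +63.
- jar: Fixed open steel milling jar on a blue round base (150 mm across, 12 high). Jar outside 124 mm, mouth inside 114 mm across, rim at z = 90, inner floor at z = 20. Origin: on the bench at the jar's axis; yaw has no meaning.
- ball0: White ceramic milling ball, 22 mm diameter, 21 g. Origin at its centre; it rolls freely.
- ball1: White ceramic milling ball, 22 mm diameter, 21 g. Origin at its centre; it rolls freely.
- ball2: White ceramic milling ball, 22 mm diameter, 21 g. Origin at its centre; it rolls freely.
- ball3: White ceramic milling ball, 22 mm diameter, 21 g. Origin at its centre; it rolls freely.
- ball4: White ceramic milling ball, 22 mm diameter, 21 g. Origin at its centre; it rolls freely.
- ball5: White ceramic milling ball, 22 mm diameter, 21 g. Origin at its centre; it rolls freely.
- amber_bottle: Bystander: amber glass bottle, 90 mm across, 160 tall, black cap; origin at the centre of its underside.
- beaker: Bystander: empty clear glass beaker, 60 mm across, 85 tall; origin at the centre of its underside.
- sample_jar: Bystander: white plastic jar with blue cap, 56 mm across, 75 tall; origin at the centre of its underside.
- spatula: Bystander: lab spatula lying flat, 180 mm long, origin at the centre of its underside.
- reagent_bottle: Bystander: clear bottle with blue cap, 64 mm across, 120 tall; origin at the centre of its underside.
Not all that is in view belongs to the job. Several things look just like the scoop: the one meant starts farthest from the robot's base.

How it is judged:
By the outcome, as a careful person would: the job done as asked, in the order asked, and still so for the second after the job is handed in, with the robot touching nothing.
It also fails if it takes over 64 s, if anything falls off the work surface, if the arm or the gripper's body presses on something with over 40 N, if the wrist force passes 120 N, or if a joint passes its speed limit or range.

## Working session

There is one attempt and no reset: what is moved stays moved. The work goes in short steps, Python scripts to look and compute and a tool call to move; the robot and the scene stay as the last step left them, time stands still between calls to the robot, and variables do not carry over. Pictures are saved under pics/ and viewed, and the job is handed in when it is done.

Besides the shell and the picture viewer there is one more tool, called after "Request:" as name(argument=value, ...), one argument or row to a line, values as JSON. arm_command: Moves the arm, as the interface text tells. Its arguments: {"type":"object","properties":{"targets":{"type":"array","items":{"type":"array","items":{"type":"number"}}},"newtons":{"type":"number"}},"required":["targets"]}

```bash
mkdir -p pics; cat > h.py <<'E'
import numpy as np, cv2
from bench import r
from scipy.spatial.transform import Rotation as Ro
def snap(cam,fn,crop=None,scale=1):
    im=r.grab_frame(cam); 
    o=im
    if crop: o=o[crop[1]:crop[3],crop[0]:crop[2]]
    if scale!=1: o=cv2.resize(o,None,fx=scale,fy=scale,interpolation=cv2.INTER_CUBIC)
    cv2.imwrite('pics/'+fn,o[:,:,::-1]); return im
def ray(cam,row,col):
    c=r.calibration(cam);K=np.array(c['mtx']);T=np.array(c['world_from_camera'])
    x=(col-K[0,2])/K[0,0];y=(row-K[1,2])/K[1,1]
    rd=np.hypot(x,y);s=rd
    for _ in range(30): s=rd/(1+c['k1']*s*s)
    f=s/rd if rd>0 else 1
    d=T[:3,:3]@np.array([x*f,-y*f,-1]); return T[:3,3],d
def atz(cam,row,col,z):
    o,d=ray(cam,row,col); return o+d*(z-o[2])/d[2]
def proj(cam,p):
    c=r.calibration(cam);K=np.array(c['mtx']);T=np.array(c['world_from_camera'])
    q=T[:3,:3].T@(np.array(p)-T[:3,3]); x=q[0]/-q[2];y=-q[1]/-q[2]
    f=1+c['k1']*(x*x+y*y)
    return K[1,1]*y*f+K[1,2],K[0,0]*x*f+K[0,2]   # row,col
def tri(cam1,rc1,cam2,rc2):
    o1,d1=ray(cam1,*rc1);o2,d2=ray(cam2,*rc2)
    d1=d1/np.linalg.norm(d1);d2=d2/np.linalg.norm(d2)
    A=np.stack([d1,-d2],1);t=np.linalg.lstsq(A,o2-o1,rcond=None)[0]
    a=o1+t[0]*d1;b=o2+t[1]*d2
    return (a+b)/2,np.linalg.norm(a-b)
E
python3 - <<'E'
from h import *
np.set_printoptions(precision=4,suppress=True)
for c in('top','side'):
    snap(c,c+'0.png'); k=r.calibration(c); print(c,k)
print(r.read_state())
for c in('top','side'):
  for q in('scoop','scoop_grip','scoop_lip','mat','tray','jar','ball0','amber_bottle','beaker','sample_jar','spatula','reagent_bottle'):
    for m in r.mark_of(q,c)[:8]:
        if m['p']>.2: print(c,q,round(m['p'],2),np.round(np.array(m['position'])*[400,640],1), np.round(atz(c,*(np.array(m['position'])*[400,640]),0.0),3))
E
```

```text
top {'mtx': array([[415.0593,   0.    , 320.5431],
       [  0.    , 415.0593, 199.5821],
       [  0.    ,   0.    ,   1.    ]]), 'k1': 0.016486858245418425, 'world_from_camera': array([[ 0.0004,  0.9949, -0.1012,  0.4071],
       [-1.    , -0.0005, -0.0092, -0.0026],
       [-0.0092,  0.1012,  0.9948,  1.4283],
       [ 0.    ,  0.    ,  0.    ,  1.    ]])}
side {'mtx': array([[486.7996,   0.    , 325.1718],
       [  0.    , 486.7996, 199.0226],
       [  0.    ,   0.    ,   1.    ]]), 'k1': -0.1429504947027939, 'world_from_camera': array([[ 0.8882,  0.2577, -0.3805, -0.0139],
       [-0.4595,  0.5044, -0.731 , -1.0896],
       [ 0.0036,  0.8241,  0.5664,  0.9195],
       [ 0.    ,  0.    ,  0.    ,  1.    ]])}
{'clock': 0.1, 'joint_pos': array([ 1.0309,  0.2212,  1.5275, -0.    ,  1.3947, -0.1261]), 'qd': array([-0.0009, -0.0012, -0.0022,  0.0001,  0.0006,  0.0012]), 'joint_efforts': array([  0.0008, -49.5936, -38.8523,   0.0703,   0.0514,  -0.0001]), 'tcp_pos': array([0.2511, 0.5718, 0.2435]), 'ee_rot': array([-1.6933,  1.569 , -2.1071]), 'force': array([-0.8478, -0.0645, -0.086
[... 1971 characters left out ...]
side scoop_lip 0.69 [208.4 247.7] [0.355 0.164 0.   ]
side scoop_lip 0.68 [247.6 258.9] [ 0.316 -0.037  0.   ]
side mat 0.66 [217.3 318.1] [0.537 0.017 0.   ]
side tray 0.82 [184.8 299.2] [0.563 0.216 0.   ]
side jar 0.98 [267.6 356.4] [ 0.527 -0.241  0.   ]
side ball0 0.57 [177.5 313.6] [0.629 0.236 0.   ]
side ball0 0.53 [176.  306.5] [0.611 0.257 0.   ]
side amber_bottle 0.67 [153.  274.1] [0.572 0.467 0.   ]
side beaker 0.81 [183.  362.5] [0.766 0.126 0.   ]
side sample_jar 0.67 [224.5 397.6] [ 0.74 -0.13  0.  ]
side spatula 0.84 [315.2 356.4] [ 0.438 -0.392  0.   ]
side reagent_bottle 0.74 [306.9 428.7] [ 0.616 -0.454  0.   ]
side reagent_bottle 0.61 [314.6 357.4] [ 0.441 -0.392  0.   ]
```

```bash
ls pics
```

```text
side0.png
top0.png
```

View pics/top0.png

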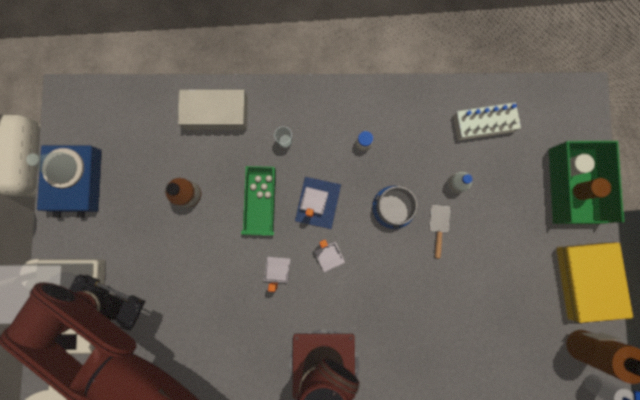

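View pics/side0.png

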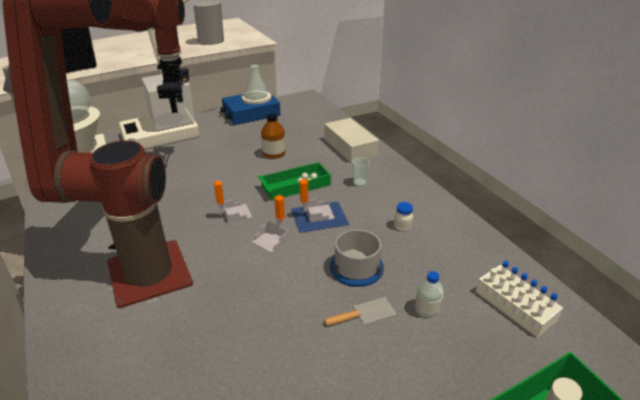

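```bash
python3 -c "
import cv2
a=cv2.imread('pics/top0.png')[130:290,220:420];cv2.imwrite('pics/top0z.png',cv2.resize(a,None,fx=3.75,fy=3.75,interpolation=2))
a=cv2.imread('pics/side0.png')[140:290,200:400];cv2.imwrite('pics/side0z.png',cv2.resize(a,None,fx=4,fy=4,interpolation=2))"
```

```text
(no output)
```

View pics/top0z.png

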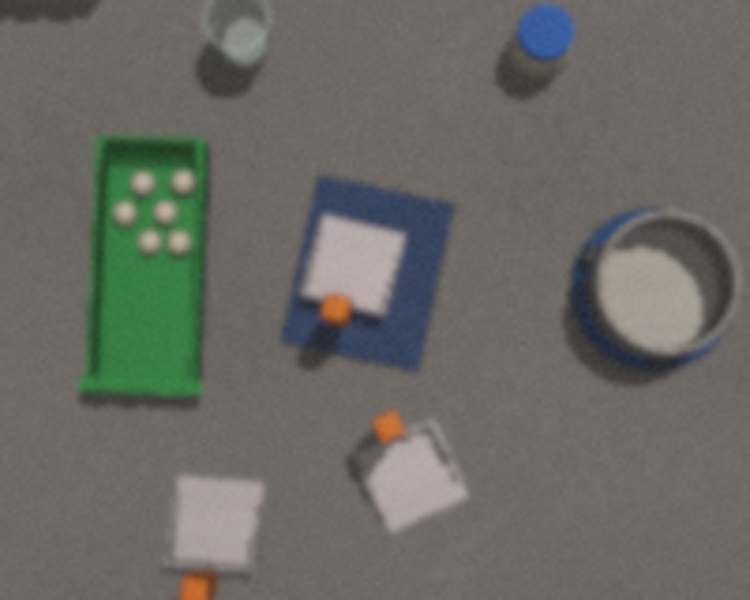

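View pics/side0z.png

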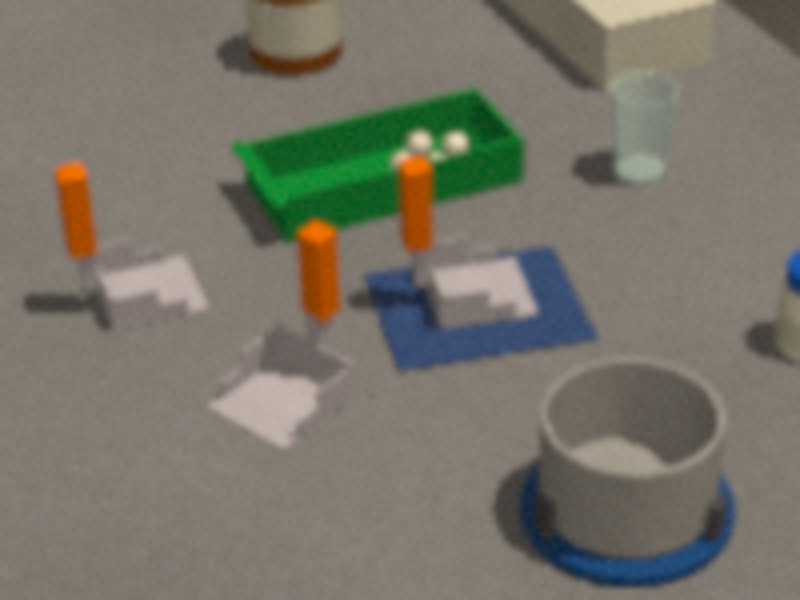

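The top view shows the scoop meant, the one on the blue mat farthest from the base, with its handle at (310,212). The tray is around (260,200) with six balls at its far end, and the jar is around (396,206). Next I'll fit the poses by matching model silhouettes in both views.

```bash
cat > fit.py <<'E'
from h import *
from scipy.optimize import minimize
S=8
def hullmask(cam,P,box):
    x0,y0,x1,y1=box
    uv=np.array([proj(cam,p)[::-1] for p in P])
    uv=((uv-[x0,y0]+.5)*S).astype(np.float32)
    h=cv2.convexHull(uv)
    m=np.zeros(((y1-y0)*S,(x1-x0)*S),np.uint8)
    cv2.fillConvexPoly(m,np.round(h*16).astype(np.int32),255,shift=4)
    return m
def blur(m,box):
    x0,y0,x1,y1=box
    return cv2.GaussianBlur(cv2.resize(m,(x1-x0,y1-y0),interpolation=cv2.INTER_AREA).astype(float)/255,(0,0),.8)
def boxpts(x0,x1,y0,y1,z0,z1):
    return np.array([[x,y,z] for x in(x0,x1) for y in (y0,y1) for z in (z0,z1)])/1000.
def place(P,x,y,yaw,z=0):
    c,s=np.cos(yaw),np.sin(yaw); return P@np.array([[c,s,0],[-s,c,0],[0,0,1]])+[x,y,z]
def fit(views,model,x0,ndim=3,z=0,verbose=True):
    # views: list of (cam, softmask, box); model list of list-of-pts hulls (union)
    def cost(q):
        t=0
        for cam,m,box in views:
            M=None
            for P in model:
                k=hullmask(cam,place(P,q[0],q[1],q[2] if ndim>2 else 0,z),box)
                M=k if M is None else np.maximum(M,k)
            t+=np.mean((blur(M,box)-m)**2)*m.size
        return t
    best=minimize(cost,x0,method='Nelder-Mead',options=dict(initial_simplex=np.array([x0]+[np.array(x0)+np.eye(len(x0))[i]*(.012 if i<2 else .1) for i in range(len(x0))]),xatol=1e-4,fatol=1e-3))
    return best.x,best.fun
E
cat > f1.py <<'E'
from fit import *
np.set_printoptions(precision=4,suppress=True)
T=cv2.imread('pics/top0.png')[:,:,::-1].astype(float);Sd=cv2.imread('pics/side0.png')[:,:,::-1].astype(float)
def soft(im,box,f,lo,hi):
    x0,y0,x1,y1=box; c=im[y0:y1,x0:x1]; v=f(c); return np.clip((v-lo)/(hi-lo),0,1)
green=lambda c:c[...,1]-np.maximum(c[...,0],c[...,2])
orange=lambda c:c[...,0]-c[...,2]
blue=lambda c:c[...,2]-c[...,0]
bt=(236,155,288,248);bs=(250,155,340,205)
mt=soft(T,bt,green,0,40);ms=soft(Sd,bs,green,0,40)
# fill balls
def fill(m):
    c,_=cv2.findContours((m>.5).astype(np.uint8),cv2.RETR_EXTERNAL,cv2.CHAIN_APPROX_NONE); c=max(c,key=cv2.contourArea); o=np.zeros(m.shape,np.uint8); cv2.drawContours(o,[c],-1,1,-1); k=cv2.erode(o,np.ones((3,3),np.uint8)); return np.maximum(m*cv2.dilate(o,np.ones((3,3))),k)
mt=fill(mt)
cv2.imwrite('pics/mt.png',cv2.resize((mt*255).astype(np.uint8),None,fx=6,fy=6,interpolation=0))
tray=[boxpts(-124,97,-49,49,0,44)]
print('tray top',fit([('top',mt,bt)],tray,[.6,.23,0.]))
# dump row widths
for r0 in range(0,mt.shape[0],6): 
    w=np.where(mt[r0]>.5)[0]; print(r0+bt[1], (w.min()+bt[0],w.max()+bt[0]) if len(w) else None, end=' ')
print()
# mat
bm=(290,172,348,234); b=blue(T[bm[1]:bm[3],bm[0]:bm[2]]);
m=fill(np.clip(b/30,0,1)); m2=cv2.morphologyEx((m>.5).astype(np.uint8),cv2.MORPH_CLOSE,np.ones((15,15)));
print('mat',fit([('top',m,bm)],[boxpts(-80,80,-65,65,0,4)],[.54,.02,-.2]))
# handle
bo=(298,200,322,226); so=(290,170,318,212)
mo=soft(T,bo,orange,30,120);mso=soft(Sd,so,orange,40,140)
H=[boxpts(-60,-38,-11,11,55,130)]
print('handle',fit([('top',mo,bo),('side',mso,so)],H,[.55,.03,-.2],z=.004), fit([('top',mo,bo)],H,[.55,.03,-.2],z=.004))
E
python3 f1.py
```

```text
tray top (array([ 0.5589,  0.2204, -0.0241]), np.float64(66.1778613641214))
155 None 161 None 167 (np.int64(245), np.int64(274)) 173 (np.int64(245), np.int64(274)) 179 (np.int64(245), np.int64(274)) 185 (np.int64(244), np.int64(274)) 191 (np.int64(244), np.int64(274)) 197 (np.int64(244), np.int64(273)) 203 (np.int64(244), np.int64(273)) 209 (np.int64(244), np.int64(273)) 215 (np.int64(243), np.int64(273)) 221 (np.int64(243), np.int64(273)) 227 (np.int64(243), np.int64(272)) 233 (np.int64(241), np.int64(273)) 239 None 245 None 
mat (array([ 0.5433,  0.0207, -0.2154]), np.float64(18.875368480840727))Traceback (most recent call last):
  File "f1.py", line 30, in <module>
    print('handle',fit([('top',mo,bo),('side',mso,so)],H,[.55,.03,-.2],z=.004), fit([('top',mo,bo)],H,[.55,.03,-.2],z=.004))
                   ~~~^^^^^^^^^^^^^^^^^^^^^^^^^^^^^^^^^^^^^^^^^^^^^^^^^^^^^^^^
  File "fit.py", line 30, in fit
    best=minimize(cost,x0,method='Nelder-Mead',options=dict(initial_simplex=np.array([x0]+[np.array(x0)+np.eye(len(x0))[i]*(.012 if i<2 else .1) for i in range(len(x0))]),xatol=1e-4,fatol=1e-3))
    res = _minimize_neldermead(fun, x0, args, callback, bounds=bounds,
                               **options)
    fxe = func(xe)
    fx = function(np.copy(x), *(wrapper_args + args))
  File "fit.py", line 26, in cost
    k=hullmask(cam,place(P,q[0],q[1],q[2] if ndim>2 else 0,z),box)
  File "fit.py", line 6, in hullmask
    uv=np.array([proj(cam,p)[::-1] for p in P])
                 ~~~~^^^^^^^
  File "h.py", line 20, in proj
    c=r.calibration(cam);K=np.array(c['mtx']);T=np.array(c['world_from_camera'])
ValueError: time passes only in moves, steps and waits
```

```bash
python3 - <<'E'
from h import *
np.set_printoptions(precision=4,suppress=True)
s=r.read_state()
print(s['clock'],Ro.from_euler('xyz',s['ee_rot']).as_matrix(),s['tcp_pos'])
E
```

```text
1.3 [[-0.      0.4021  0.9156]
 [-0.      0.9156 -0.4021]
 [-1.     -0.     -0.    ]] [0.2513 0.5722 0.2445]
```

```bash
python3 - <<'E'
from h import *
import pickle
pickle.dump({c:r.calibration(c) for c in('top','side')},open('cal.pkl','wb'))
E
sed -i "s/^from bench import r/from bench import r\nimport pickle,os\nCAL=pickle.load(open('cal.pkl','rb'))/; s/c=r.calibration(cam)/c=CAL[cam]/" h.py
cat > f2.py <<'E'
exec(open('f1.py').read().split('# dump')[0].replace("print('tray top'","pass;('tray top'").replace('pass;(','0,('))
def show(cam,model,q,z=0):
    a=np.vstack([[proj(cam,p)[::-1] for p in place(P,*q,z)] for P in model]); return a.min(0),a.max(0)
E
sed -i '/0,(/d' f2.py
cat > f3.py <<'E'
from fit import *
exec(open('f1.py').read().split("# fill")[0].split('from fit import *')[1])
exec('def fill'+open('f1.py').read().split('def fill')[1].split('\nmt=')[0])
mt=fill(mt)
for fl in (0,4,8,12):
  for e in (124,128,132):
    tray=[boxpts(-124,97,-49,49,0,44),boxpts(-e,-118,-49-fl,49+fl,40,44)]
    print(fl,e,fit([('top',mt,bt)],tray,[.56,.22,-.02]))
bo=(298,200,322,226); so=(290,170,318,212)
mo=soft(T,bo,orange,30,120);mso=soft(Sd,so,orange,40,140)
H=[boxpts(-60,-38,-11,11,55,130)]
print('handle2',fit([('top',mo,bo),('side',mso,so)],H,[.55,.03,-.2],z=.004));print('top', fit([('top',mo,bo)],H,[.55,.03,-.2],z=.004))
print('side', fit([('side',mso,so)],H,[.55,.03,-.2],z=.004))
E
python3 f3.py
```

```text
0 124 (array([ 0.5588,  0.2205, -0.0232]), np.float64(66.08686060365285))
0 128 (array([ 0.5615,  0.2203, -0.0247]), np.float64(41.70250303574918))
0 132 (array([ 0.5637,  0.2203, -0.0258]), np.float64(21.434493274221648))
4 124 (array([ 0.5589,  0.2204, -0.0244]), np.float64(64.16191960368674))
4 128 (array([ 0.5617,  0.2205, -0.0233]), np.float64(38.06826673640744))
4 132 (array([ 0.5638,  0.2203, -0.0235]), np.float64(16.713364455196775))
8 124 (array([ 0.5592,  0.2203, -0.0255]), np.float64(63.13194517231929))
8 128 (array([ 0.5617,  0.2204, -0.0217]), np.float64(36.88524794561036))
8 132 (array([ 0.5639,  0.2202, -0.0236]), np.float64(16.27538909607292))
12 124 (array([ 0.559 ,  0.2203, -0.0256]), np.float64(64.00985857545203))
12 128 (array([ 0.5615,  0.2203, -0.0247]), np.float64(40.03745543031576))
12 132 (array([ 0.5637,  0.2204, -0.0245]), np.float64(21.700960924504713))
handle2 (array([ 0.5477,  0.0273, -0.3896]), np.float64(11.325870742158578))
top (array([ 0.551 ,  0.0356, -0.2125]), np.float64(6.342077255697044))
side (array([ 0.5476,  0.0274, -0.3781]), np.float64(5.017295264640288))
```

```bash
cat > f4.py <<'E'
from fit import *
exec(open('f1.py').read().split("# fill")[0].split('from fit import *')[1])
exec('def fill'+open('f1.py').read().split('def fill')[1].split('\nmt=')[0])
mt=fill(mt)
for fl in (6,):
  for e in (132,136,140,144,148):
    tray=[boxpts(-124,97,-49,49,0,44),boxpts(-e,-118,-49-fl,49+fl,40,44)]
    print(fl,e,fit([('top',mt,bt)],tray,[.56,.22,-.02]))
bp=(296,182,332,218)
c=T[bp[1]:bp[3],bp[0]:bp[2]]
print(np.round(c[::4,::4].min(-1)))
bright=lambda c:c.min(-1)
mp=soft(T,bp,bright,80,150)
cv2.imwrite('pics/mp.png',cv2.resize((mp*255).astype(np.uint8),None,fx=12,fy=12,interpolation=0))
pan=[boxpts(-39,39,-39,39,0,2.5),boxpts(-39,0,-39,39,0,30),boxpts(-39,22,-39,39,0,16)]
print('pan',fit([('top',mp,bp)],pan,[.55,.035,-.2],z=.004))
print('panflat',fit([('top',mp,bp)],[boxpts(-39,39,-39,39,2,2.5)],[.55,.035,-.2],z=.004))
# balls
g=cv2.cvtColor(T[160:215,240:280].astype(np.uint8),cv2.COLOR_RGB2HSV)
m=((T[160:215,240:280].min(-1)>110)).astype(np.uint8)
n,_,st,ce=cv2.connectedComponentsWithStats(m)
for i in range(1,n):
    if st[i,4]>4:
        p=atz('top',ce[i,1]+160,ce[i,0]+240,.015); print(st[i,4],ce[i]+[240,160],p)
E
python3 f4.py
```

```text
6 132 (array([ 0.5639,  0.2203, -0.0222]), np.float64(15.633979816994437))
6 136 (array([ 0.566 ,  0.2202, -0.0221]), np.float64(7.559415781057407))
6 140 (array([ 0.5683,  0.2202, -0.0204]), np.float64(15.394468178988301))
6 144 (array([ 0.5707,  0.2202, -0.0191]), np.float64(37.32226746946226))
6 148 (array([ 0.5723,  0.22  , -0.0214]), np.float64(67.7833966990637))
[[ 99. 103.  63.  56.  51.  58.  56.  58.  65.]
 [ 99.  95.  59.  79.  59.  55.  53.  58.  57.]
 [103.  98.  90. 170. 164. 153. 118.  79.  57.]
 [100.  93. 128. 169. 171. 167. 166. 170.  94.]
 [100.  72. 153. 169. 172. 170. 171. 160.  59.]
 [ 99.  74. 166. 170. 173. 171. 173. 148.  58.]
 [ 98.  98. 167. 162. 167. 172. 174. 107.  55.]
 [ 92.  50.  79.  56.  73. 168. 167.  79.  51.]
 [ 79.  55.  63.  43.  45.  51.  75.  55.  56.]]
pan (array([ 0.5515,  0.0327, -0.2532]), np.float64(21.416924452502975))
panflat (array([ 0.5517,  0.0335, -0.2621]), np.float64(20.200620275079746))
23 [257.7826 177.913 ] [0.626  0.2267 0.015 ]
20 [268.25 177.75] [0.6265 0.1906 0.015 ]
21 [253. 186.] [0.5979 0.2427 0.015 ]
23 [263.7826 185.913 ] [0.5982 0.2056 0.015 ]
22 [259.5    193.7273] [0.5711 0.2199 0.015 ]
23 [267.2174 193.913 ] [0.5705 0.1934 0.015 ]
```

View pics/mp.png

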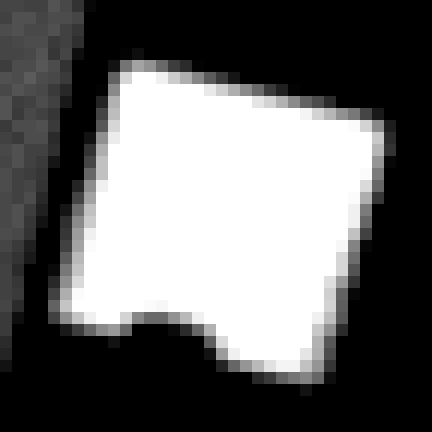

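```bash
cat >> h.py <<'E'
def scoopR(yaw,pitch=0.):
    "world R of scoop; pitch>0 = lip down"
    return Ro.from_euler('z',yaw)*Ro.from_euler('y',pitch)
# tool axes in scoop frame: x=-z, y=+x, z=-y
RT=Ro.from_matrix(np.array([[0,1,0],[0,0,-1],[-1,0,0]]).astype(float))
def tool_for(origin,yaw,pitch=0.,gx=-.049,gz=.095):
    "TCP pose for scoop origin pose (grasp point 3 mm ahead of TCP)"
    Rs=scoopR(yaw,pitch); g=np.array(origin)+Rs.apply([gx,0,gz+.003]); return g,Rs*RT
def cur():
    s=r.read_state(); return s['tcp_pos'],Ro.from_euler('xyz',s['ee_rot']),s
def rows(p0,R0,way,w,dec=1):
    "way: list of (pos,R,n)."
    out=[];p,R=np.array(p0),R0
    for P,RR,n in way:
        pa,Ra=p.copy(),R; rv=(Ra.inv()*RR).as_rotvec()
        for i in range(n):
            f=(i+1)/n; Pi=pa+(np.array(P)-pa)*f; Ri=Ra*Ro.from_rotvec(rv*f)
            sh=np.round(R.inv().apply(Pi-p)*1000,dec); tu=np.round(np.degrees((R.inv()*Ri).as_rotvec()),dec)
            out.append([w]+[float(v)+0. for v in sh]+[float(v)+0. for v in tu])
            p=p+R.apply(sh/1000); R=R*Ro.from_rotvec(np.radians(tu))
    print(str(out).replace('-0.0,','0,').replace('.0,',',').replace('.0]',']')); return p,R
E
python3 - <<'E'
from h import *
np.set_printoptions(precision=4,suppress=True)
p,R,s=cur()
P,RR=tool_for([.551,.0332,.004],-.252); P=np.array([.5028,.0459,.20])
print(P,RR.as_matrix())
rows(p,R,[(P,RR,14)],87)
P2=P.copy();P2[2]=.102
rows(P,RR,[(P2,RR,4)],87)
E
```

```text
[0.5028 0.0459 0.2   ] [[ 0.      0.9684 -0.2493]
 [ 0.     -0.2493 -0.9684]
 [-1.      0.      0.    ]]
[[87, 3.2, -27.2, 31.6, 5.8, 0, 0], [87, 3.2, -23.9, 34.1, 5.7, 0, 0], [87, 3.1, -20.3, 36.4, 5.8, 0, 0], [87, 3.2, -16.6, 38.2, 5.8, 0, 0], [87, 3.2, -12.7, 39.7, 5.7, 0, 0], [87, 3.2, -8.6, 40.8, 5.8, 0, 0], [87, 3.2, -4.5, 41.4, 5.8, 0, 0], [87, 3.1, -0.2, 41.6, 5.7, 0, 0], [87, 3.2, 3.9, 41.5, 5.8, 0, 0], [87, 3.2, 8, 40.9, 5.8, 0, 0], [87, 3.2, 12.2, 39.9, 5.7, 0, 0], [87, 3.2, 16, 38.4, 5.8, 0, 0], [87, 3.1, 19.9, 36.7, 5.8, 0, 0], [87, 3.2, 23.4, 34.4, 5.7, 0, 0]]
[[87, 24.5, 0, 0, 0, 0, 0], [87, 24.5, 0, 0, 0, 0, 0], [87, 24.5, 0, 0, 0, 0, 0], [87, 24.5, 0, 0, 0, 0, 0]]
```

Request:
arm_command(
  targets=[
    [87, 3.2, -27.2, 31.6, 5.8, 0, 0],
    [87, 3.2, -23.9, 34.1, 5.7, 0, 0],
    [87, 3.1, -20.3, 36.4, 5.8, 0, 0],
    [87, 3.2, -16.6, 38.2, 5.8, 0, 0],
    [87, 3.2, -12.7, 39.7, 5.7, 0, 0],
    [87, 3.2, -8.6, 40.8, 5.8, 0, 0],
    [87, 3.2, -4.5, 41.4, 5.8, 0, 0],
    [87, 3.1, -0.2, 41.6, 5.7, 0, 0],
    [87, 3.2, 3.9, 41.5, 5.8, 0, 0],
    [87, 3.2, 8, 40.9, 5.8, 0, 0],
    [87, 3.2, 12.2, 39.9, 5.7, 0, 0],
    [87, 3.2, 16, 38.4, 5.8, 0, 0],
  ],
)

```text
clock: 2.5
tcp_pos: [0.4675, 0.1195, 0.2066]
ee_rot: [1.804, 1.57, 0.178]
force: [0.0, 0.4, 0.6]
width: 0.0868
```

Request:
arm_command(
  targets=[
    [87, 3.1, 19.9, 36.7, 5.8, 0, 0],
    [87, 3.2, 23.4, 34.4, 5.7, 0, 0],
    [87, 0, 0, 0, 0, 0, 0],
    [87, 0, 0, 0, 0, 0, 0],
  ],
)

```text
clock: 2.9
tcp_pos: [0.5028, 0.0452, 0.1999]
ee_rot: [-1.884, 1.57, 2.576]
force: [-0.7, -0.6, 0.3]
width: 0.0869
```

```bash
python3 - <<'E'
from h import *
np.set_printoptions(precision=4,suppress=True)
p,R,s=cur()
P,RR=tool_for([.551,.0332,.004],-.252); P=np.array([.5028,.0459,.102])
print(s['clock'],p,R.as_matrix(),s['joint_pos'],s['force'])
rows(p,R,[(P,RR,5)],87)
# jar rim: fit with top image, before
T=cv2.imread('pics/top0.png')[:,:,::-1]
g=T[180:232,368:422]
cv2.imwrite('pics/jar.png',cv2.resize(g,None,fx=11,fy=11,interpolation=2)[:,:,::-1])
E
```

```text
2.9 [0.5028 0.0452 0.1999] [[-0.0006  0.9682 -0.2504]
 [ 0.0004 -0.2504 -0.9682]
 [-1.     -0.0007 -0.0002]] [-0.0669 -0.0315  1.8827  0.0004  1.291   0.186 ] [-0.7347 -0.5689  0.2567]
[[87, 19.6, 0, -0.1, 0, 0, 0], [87, 19.6, 0, -0.2, 0, 0, 0], [87, 19.5, -0.1, -0.1, 0, 0, 0], [87, 19.6, 0, -0.1, 0, 0, 0], [87, 19.6, 0, -0.2, -0.1, 0, 0]]
```

View pics/jar.png

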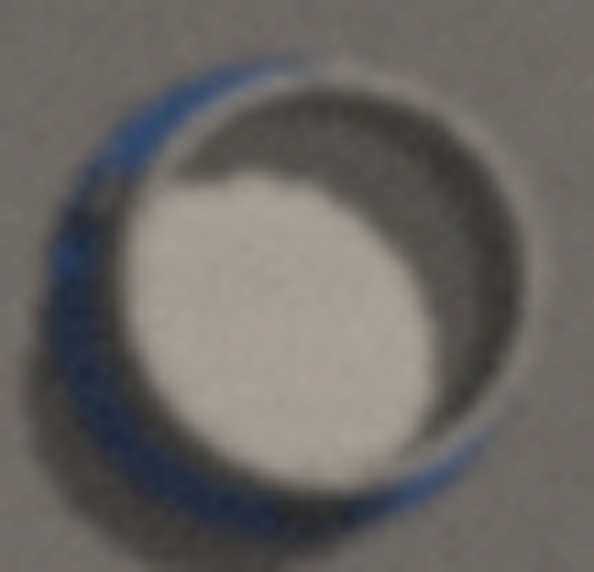

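Request:
arm_command(
  targets=[
    [87, 19.6, 0, -0.1, 0, 0, 0],
    [87, 19.6, 0, -0.2, 0, 0, 0],
    [87, 19.5, -0.1, -0.1, 0, 0, 0],
    [87, 19.6, 0, -0.1, 0, 0, 0],
    [87, 19.6, 0, -0.2, 0, 0, 0],
    [87, 0, 0, 0, 0, 0, 0],
  ],
)

```text
clock: 3.5
tcp_pos: [0.5001, 0.0482, 0.0995]
ee_rot: [-1.433, 1.565, 3.03]
force: [-1.1, 0.5, -0.6]
width: 0.0871
```

```bash
python3 - <<'E'
from h import *
np.set_printoptions(precision=4,suppress=True)
print(atz('top',205.4,397.3,.09))
p,R,s=cur(); print(p,s['force'],s['clock'])
snap('side','side1.png',(220,100,380,230),5)
E
```

```text
[ 0.5242 -0.2381  0.09  ]
[0.5001 0.0482 0.0995] [-1.1185  0.5095 -0.5509] 3.5
```

View pics/side1.png

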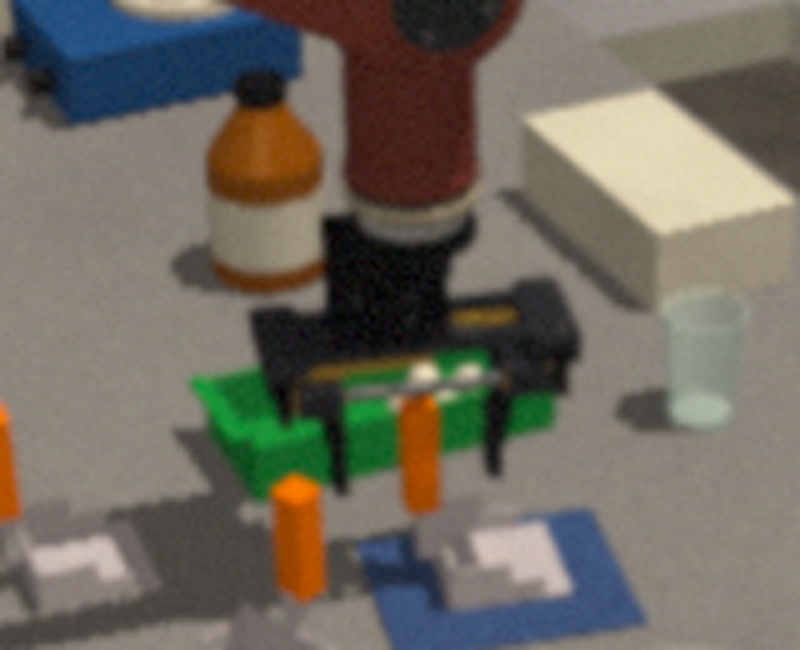

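```bash
python3 - <<'E'
from h import *
np.set_printoptions(precision=4,suppress=True)
for _ in range(4):
    p,R,s=cur(); print(s['clock'],p,s['ee_rot'],s['force'],s['qd'],s['joint_pos']); r.grab_frame('side')
E
```

```text
3.55 [0.5013 0.0479 0.1012] [-1.4675  1.5676  2.9958] [-0.743  -0.2281  0.6244] [-0.0065 -0.025  -0.0364 -0.0026  0.0069  0.0013] [-0.0616  0.0893  1.9612  0.0003  1.0943  0.1874]
3.6 [0.5024 0.0477 0.1024] [-1.6861  1.5701  2.7768] [-0.9322  0.1651 -0.391 ] [-0.0083 -0.017  -0.0241 -0.0001 -0.0018  0.0017] [-0.0619  0.0882  1.9597  0.0002  1.0944  0.1875]
3.65 [0.5032 0.0474 0.1032] [1.9199 1.5697 0.0992] [-0.2781 -0.0384  0.2686] [-0.0078 -0.0091 -0.0113 -0.0002 -0.0027  0.0003] [-0.0623  0.0875  1.9587  0.0002  1.0942  0.1876]
3.7 [0.5037 0.0472 0.1035] [ 1.8007  1.5687 -0.0204] [-0.0893 -0.0293 -0.4061] [-0.0072 -0.0029 -0.0042 -0.0003 -0.0039  0.0004] [-0.0627  0.0872  1.9583  0.0001  1.094   0.1876]
```

Request:
arm_command(
  targets=[
    [10, 0, 0, 0, 0, 0, 0],
    [10, 0, 0, 0, 0, 0, 0],
    [10, 0, 0, 0, 0, 0, 0],
    [10, 0, 0, 0, 0, 0, 0],
    [10, 0, 0, 0, 0, 0, 0],
    [10, 0, 0, 0, 0, 0, 0],
    [10, 0, 0, 0, 0, 0, 0],
    [10, 0, 0, 0, 0, 0, 0],
  ],
  newtons=55,
)

```text
clock: 4.55
tcp_pos: [0.5028, 0.0466, 0.1021]
ee_rot: [-1.266, 1.571, -3.088]
force: [-0.1, 0.5, -0.7]
width: 0.0305
```

Request:
arm_command(
  targets=[
    [10, 0, 0, 0, 0, 0, 0],
    [10, 0, 0, 0, 0, 0, 0],
    [10, 0, 0, 0, 0, 0, 0],
    [10, 0, 0, 0, 0, 0, 0],
  ],
)

```text
clock: 4.95
tcp_pos: [0.5027, 0.0466, 0.1021]
ee_rot: [-1.388, 1.57, 3.073]
force: [-1.0, 0.3, 0.3]
width: 0.0215
```

```bash
cat >> h.py <<'E'
def setcmd(p,R): pickle.dump((np.array(p),R.as_matrix()),open('cmd.pkl','wb'))
def getcmd(): p,M=pickle.load(open('cmd.pkl','rb')); return p,Ro.from_matrix(M)
E
python3 - <<'E'
from h import *
np.set_printoptions(precision=4,suppress=True)
p,R,s=cur(); print(s['clock'],p,R.as_matrix(),s['width'],s['force'])
P,RR=tool_for([.551,.0332,.004],-.252)
setcmd([.5028,.0466,.1021],RR)
q=np.array([.5028,.0466,.1021])
# lift straight up 70
rows(q,RR,[(q+[0,0,.08],RR,5)],10)
E
```

```text
4.95 [0.5027 0.0466 0.1021] [[-0.0003  0.9686 -0.2488]
 [ 0.     -0.2488 -0.9686]
 [-1.     -0.0003  0.0001]] 0.021502559641350758 [-1.0199  0.2949  0.2769]
[[10, -16, 0, 0, 0, 0, 0], [10, -16, 0, 0, 0, 0, 0], [10, -16, 0, 0, 0, 0, 0], [10, -16, 0, 0, 0, 0, 0], [10, -16, 0, 0, 0, 0, 0]]
```

```bash
cat >> h.py <<'E'
TRAY=np.array([.566,.2202]);TY=-.022
def trayp(x,z,y=0,pitch=0.,off=(0,.0007)):
    "tool pose with scoop origin at tray x,y and world z (m)"
    c,s_=np.cos(TY),np.sin(TY)
    o=np.array([TRAY[0]+c*x-s_*y+off[0],TRAY[1]+s_*x+c*y+off[1],z]); return tool_for(o,TY,pitch)
E
python3 - <<'E'
from h import *
q,RR=getcmd()
P,R1=trayp(-.057,.080)
print(P)
a=q+[0,0,.08]
p,R=rows(q,RR,[(a,RR,5),(P,R1,7)],10); setcmd(p,R)
E
```

```text
[0.46002565 0.22323181 0.178     ]
[[10, -16, 0, 0, 0, 0, 0], [10, -16, 0, 0, 0, 0, 0], [10, -16, 0, 0, 0, 0, 0], [10, -16, 0, 0, 0, 0, 0], [10, -16, 0, 0, 0, 0, 0], [10, 0.6, -12.2, -22.9, -1.9, 0, 0], [10, 0.6, -11.5, -23.3, -1.9, 0, 0], [10, 0.6, -10.6, -23.7, -1.8, 0, 0], [10, 0.5, -9.9, -24, -1.9, 0, 0], [10, 0.6, -9.1, -24.3, -1.9, 0, 0], [10, 0.6, -8.3, -24.6, -1.9, 0, 0], [10, 0.6, -7.5, -24.9, -1.9, 0, 0]]
```

Request:
arm_command(
  targets=[
    [10, -16, 0, 0, 0, 0, 0],
    [10, -16, 0, 0, 0, 0, 0],
    [10, -16, 0, 0, 0, 0, 0],
    [10, -16, 0, 0, 0, 0, 0],
    [10, -16, 0, 0, 0, 0, 0],
    [10, 0.6, -12.2, -22.9, -1.9, 0, 0],
    [10, 0.6, -11.5, -23.3, -1.9, 0, 0],
    [10, 0.6, -10.6, -23.7, -1.8, 0, 0],
    [10, 0.5, -9.9, -24, -1.9, 0, 0],
    [10, 0.6, -9.1, -24.3, -1.9, 0, 0],
    [10, 0.6, -8.3, -24.6, -1.9, 0, 0],
    [10, 0.6, -7.5, -24.9, -1.9, 0, 0],
  ],
)

```text
clock: 6.15
tcp_pos: [0.4595, 0.2242, 0.1777]
ee_rot: [-1.135, 1.57, -2.726]
force: [0.3, -0.8, -2.6]
width: 0.0218
```

Request:
arm_command(
  targets=[
    [10, 0, 0, 0, 0, 0, 0],
    [10, 0, 0, 0, 0, 0, 0],
    [10, 0, 0, 0, 0, 0, 0],
    [10, 0, 0, 0, 0, 0, 0],
    [10, 0, 0, 0, 0, 0, 0],
  ],
)

```text
clock: 6.65
tcp_pos: [0.4603, 0.2225, 0.178]
ee_rot: [0.451, 1.571, -1.142]
force: [-0.6, -0.9, -1.2]
width: 0.0213
```

```bash
python3 - <<'E'
from h import *
np.set_printoptions(precision=4,suppress=True)
snap('side','side2.png',(230,110,370,215),5.7)
snap('top','top2.png',(220,140,340,250),5.4)
p,R,s=cur(); print(s['clock'],p,R.as_matrix(),s['width'],s['force'],getcmd()[0])
E
```

```text
6.75 [0.4602 0.2227 0.1781] [[ 0.      0.9998 -0.0222]
 [-0.     -0.0222 -0.9998]
 [-1.      0.      0.    ]] 0.021623592721793802 [-0.352  -0.137  -1.1519] [0.4601 0.2233 0.178 ]
```

View pics/side2.png

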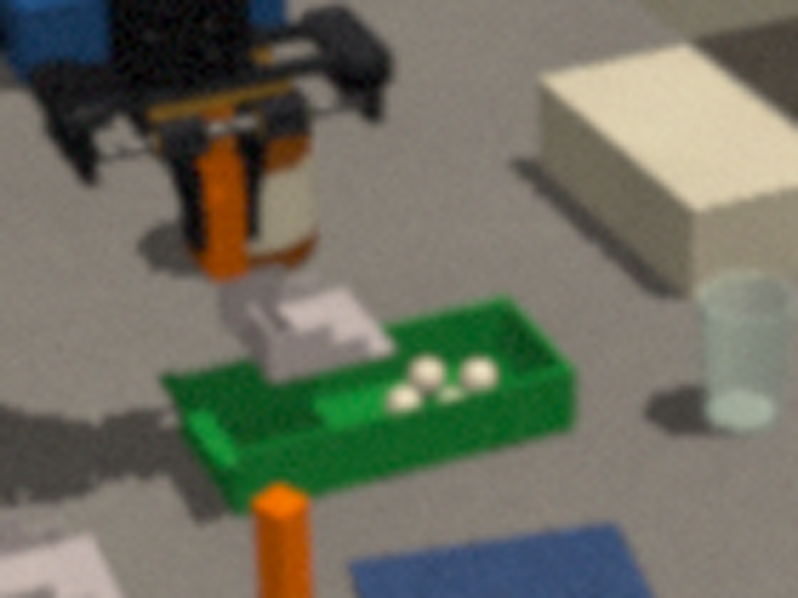

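View pics/top2.png

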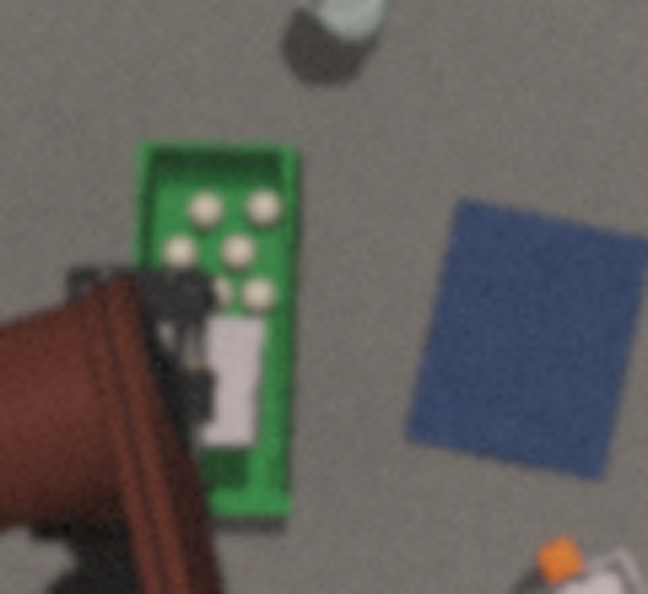

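```bash
python3 - <<'E'
from h import *
np.set_printoptions(precision=2,suppress=True)
p,R,s=cur()
Rs=R*RT.inv(); o=p-Rs.apply([-.049,0,.098])+Rs.apply([0,-.0007,0])
def pr(cam,q,crop,sc):
    a=proj(cam,o+Rs.apply(np.array(q)/1000)); return np.array([(a[1]-crop[0]+.5)*sc,(a[0]-crop[1]+.5)*sc])
im=cv2.imread('pics/top2.png'); im2=cv2.imread('pics/side2.png')
for q in [(39,-39,2.5),(39,39,2.5),(-39,-39,2.5),(-39,39,2.5),(0,-39,30),(-39,-39,30),(22,-39,16),(0,-39,16)]:
    a=pr('top',q,(220,140),5.4);b=pr('side',q,(230,110),5.7);print(q,a,b)
    cv2.circle(im,tuple(int(v) for v in a),2,(0,0,255),-1);cv2.circle(im2,tuple(int(v) for v in b),2,(0,0,255),-1)
for X in (-124,97):
  for Y in (-49,49,-45,45):
    for cam,i,c,sc in(('top',im,(220,140),5.4),('side',im2,(230,110),5.7)):
      w=np.array([TRAY[0]+(X*np.cos(TY)-Y*np.sin(TY))/1000,TRAY[1]+(X*np.sin(TY)+Y*np.cos(TY))/1000,.044])
      a=proj(cam,w); cv2.circle(i,(int((a[1]-c[0]+.5)*sc),int((a[0]-c[1]+.5)*sc)),2,(255,0,255),-1)
cv2.imwrite('pics/top2a.png',im);cv2.imwrite('pics/side2a.png',im2)
E
```

```text
(39, -39, 2.5) [262.19 319.04] [393.66 345.94]
(39, 39, 2.5) [133.29 316.27] [342.25 285.91]
(-39, -39, 2.5) [257.59 448.16] [268.89 376.67]
(-39, 39, 2.5) [127.93 445.33] [221.15 314.58]
(0, -39, 30) [253.56 379.92] [329.92 320.17]
(-39, -39, 30) [251.18 446.01] [266.4  335.47]
(22, -39, 16) [258.13 345.  ] [366.07 332.57]
(0, -39, 16) [256.82 381.72] [330.87 341.14]
```

View pics/top2a.png

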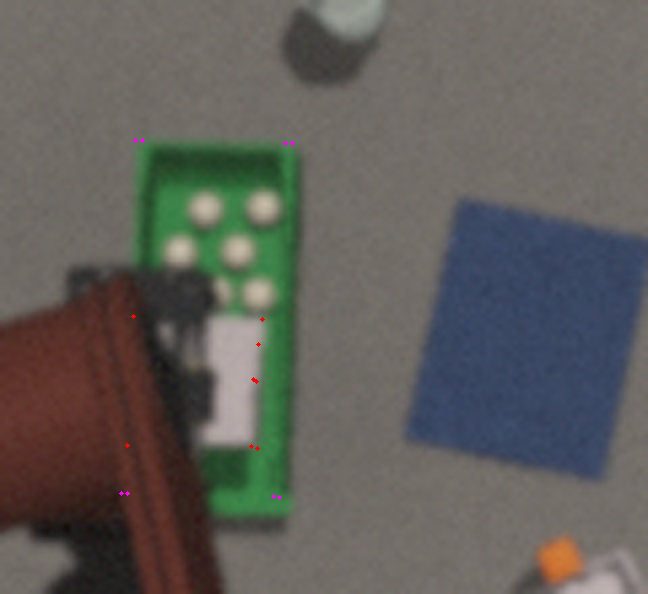

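View pics/side2a.png

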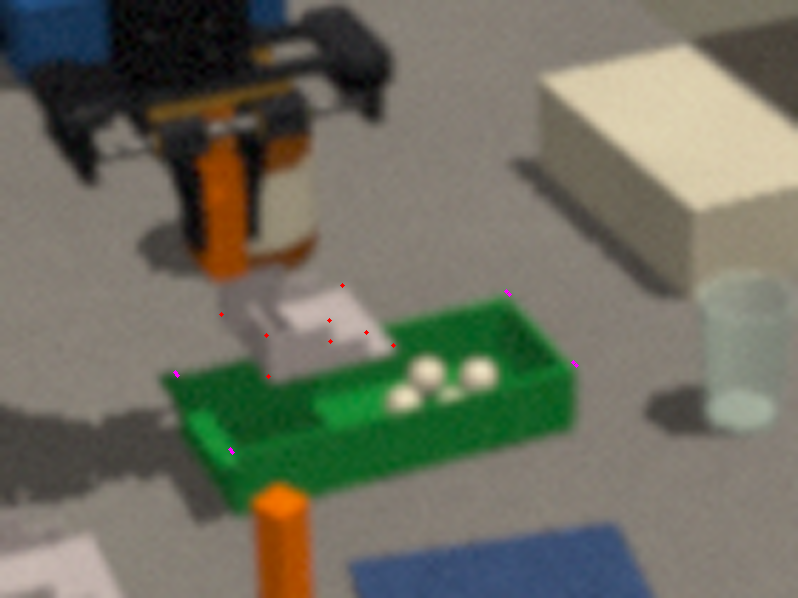

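```bash
python3 - <<'E'
from h import *
q,RR=getcmd()
OFF=(0,.0017)
P,R1=trayp(-.055,.080,off=OFF)
p,R=rows(q,RR,[(P,R1,1)],10)
for d in (16,18,16,11,7,4,2.5,1.5):
    p=p+[0,0,-d/1000]
print(p, 'z target .102'); setcmd(p,R)
E
```

```text
[[10, 0, 1.9, -1, 0, 0, 0]]
[0.46198103 0.22423249 0.102     ] z target .102
```

Request:
arm_command(
  targets=[
    [10, 0, 1.9, -1, 0, 0, 0],
    [10, 16, 0, 0, 0, 0, 0],
    [10, 18, 0, 0, 0, 0, 0],
    [10, 16, 0, 0, 0, 0, 0],
    [10, 11, 0, 0, 0, 0, 0],
    [10, 7, 0, 0, 0, 0, 0],
    [10, 4, 0, 0, 0, 0, 0],
    [10, 2.5, 0, 0, 0, 0, 0],
    [10, 1.5, 0, 0, 0, 0, 0],
    [10, 0, 0, 0, 0, 0, 0],
    [10, 0, 0, 0, 0, 0, 0],
  ],
)

```text
clock: 7.85
tcp_pos: [0.4623, 0.2243, 0.1025]
ee_rot: [1.842, 1.57, 0.25]
force: [0.1, -0.1, -1.2]
width: 0.0217
```

```bash
python3 - <<'E'
from h import *
np.set_printoptions(precision=4,suppress=True)
snap('side','side3.png',(230,110,370,215),5.7)
p,R,s=cur(); print(s['clock'],p,R.as_matrix(),s['width'],s['force'],s['ft_torque'],getcmd()[0],s['joint_pos'])
E
```

```text
7.9 [0.4622 0.2243 0.1025] [[ 0.0007  0.9998 -0.0211]
 [ 0.0002 -0.0211 -0.9998]
 [-1.      0.0007 -0.0002]] 0.021637825683218103 [-0.5277  1.357  -1.1075] [-0.0525  0.1579  0.0011] [0.462  0.2242 0.102 ] [0.2982 0.1082 1.9377 0.     1.0949 0.3193]
```

View pics/side3.png

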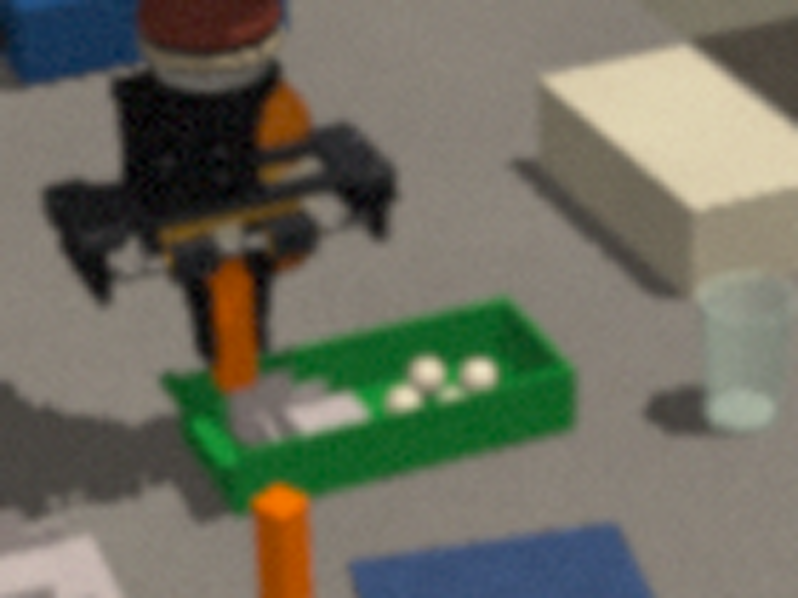

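Request:
arm_command(
  targets=[
    [10, 1, 0, 0, 0, 0, 0],
    [10, 0, 4, 0, 0, 0, 0],
    [10, 0, 6, 0, 0, 0, 0],
    [10, 0, 6, 0, 0, 0, 0],
    [10, 0, 6, 0, 0, 0, 0],
    [10, 0, 6, 0, 0, 0, 0],
    [10, 0, 6, 0, 0, 0, 0],
    [10, 0, 6, 0, 0, 0, 0],
  ],
)

```text
clock: 8.7
tcp_pos: [0.502, 0.2238, 0.1021]
ee_rot: [-2.527, 1.57, 2.165]
force: [-6.1, -0.8, 8.4]
width: 0.0216
```

```bash
python3 - <<'E'
from h import *
np.set_printoptions(precision=4,suppress=True)
q,R=getcmd(); q=q+R.apply([.001,.040,0]); setcmd(q,R)
p,R,s=cur(); print(s['clock'],p,R.as_matrix(),s['width'],s['force'],s['ft_torque'],q)
E
```

```text
8.7 [0.502  0.2238 0.1021] [[-0.0003  0.9998 -0.0209]
 [ 0.0005 -0.0209 -0.9998]
 [-1.     -0.0003 -0.0005]] 0.02163036704199392 [-6.1153 -0.8493  8.4059] [-0.1351  0.9737  0.014 ] [0.502  0.2234 0.101 ]
```

Request:
arm_command(
  targets=[
    [10, -0.4, 5, 0, 0, 0, 0],
    [10, 0, 5, 0, 0, 0, 0],
    [10, 0, 5, 0, 0, 0, 0],
    [10, 0, 5, 0, 0, 0, 0],
    [10, 0, 5, 0, 0, 0, 0],
    [10, 0, 5, 0, 0, 0, 0],
    [10, 0, 5, 0, 0, 0, 0],
    [10, 0, 5, 0, 0, 0, 0],
    [10, 0, 4, 0, 0, 0, 0],
    [10, 0, 3, 0, 0, 0, 0],
  ],
)

```text
clock: 9.7
tcp_pos: [0.5484, 0.2226, 0.1022]
ee_rot: [-1.59, 1.569, 3.102]
force: [-9.0, -0.0, 8.8]
width: 0.0216
```

```bash
python3 - <<'E'
from h import *
np.set_printoptions(precision=4,suppress=True)
q,R=getcmd(); q=q+R.apply([-.0004,.047,0]); setcmd(q,R)
snap('side','side4.png',(250,110,370,210),6.5)
snap('top','top4.png',(220,150,320,250),6)
p,R,s=cur(); print(s['clock'],p,R.as_matrix(),s['width'],s['force'],s['ft_torque'],q)
E
```

```text
9.8 [0.549  0.2226 0.1021] [[-0.0003  0.9998 -0.021 ]
 [ 0.0002 -0.021  -0.9998]
 [-1.     -0.0003 -0.0002]] 0.021555115067489534 [-5.1076 -0.3861  6.2245] [-0.1456  0.6764 -0.0375] [0.549  0.2224 0.1014]
```

View pics/side4.png

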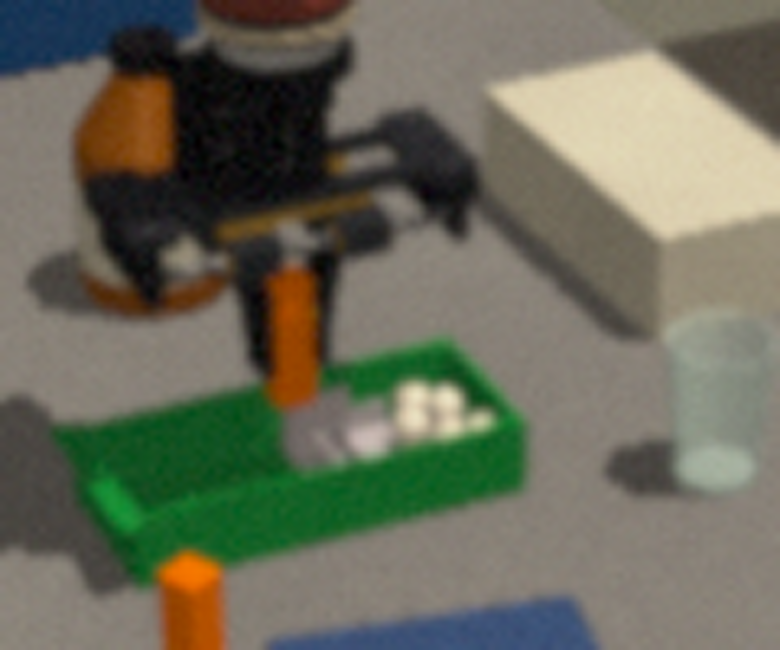

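View pics/top4.png

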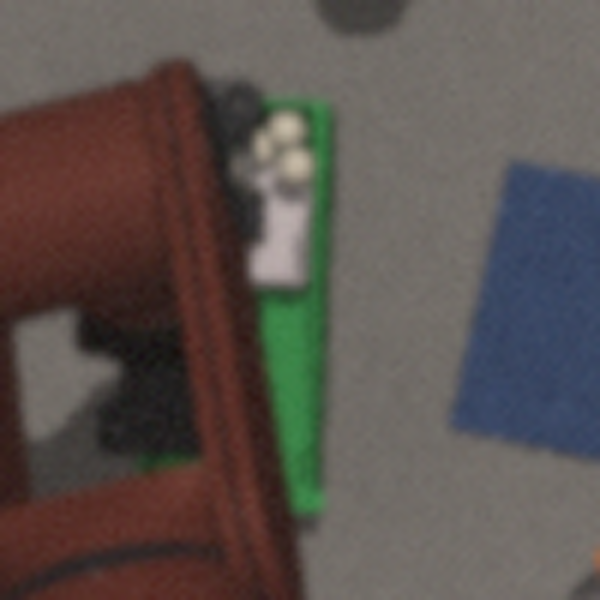

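```bash
cat >> h.py <<'E'
OFF=(0,.0017)
def lip_pose(lx,lz,th,off=OFF):
    "lip at tray x=lx (m), underside world z=lz, tilt back th deg"
    t=np.radians(th); return trayp(lx-.039*np.cos(t),lz-.039*np.sin(t),0,-t,off)
E
python3 - <<'E'
from h import *
q,R=getcmd()
w=[lip_pose(.0735,.0038,0)+(1,),lip_pose(.075,.0038,0)+(1,)]
for th in (1.5,3,4.5,6,7.5,9,10.5,12):
    h=.078*np.sin(np.radians(th)); w.append(lip_pose(.075+.8*h,.0042+h,th)+(1,))
p,R=rows(q,R,w,10); setcmd(p,R); print(p)
E
```

```text
[[10, -0.4, 2.5, 0.1, 0, 0, 0], [10, 0, 1.5, 0, 0, 0, 0], [10, -0.1, -0.9, 0, 0, 0, 1.5], [10, 0.3, -0.8, 0, 0, 0, 1.5], [10, 0.4, -0.8, 0, 0, 0, 1.5], [10, 0.5, -0.8, 0, 0, 0, 1.5], [10, 0.5, -0.7, 0, 0, 0, 1.5], [10, 0.5, -0.6, 0, 0, 0, 1.5], [10, 0.6, -0.7, 0, 0, 0, 1.5], [10, 0.7, -0.6, 0, 0, 0, 1.5]]
[0.54749732 0.22228361 0.09793241]
```

Request:
arm_command(
  targets=[
    [10, -0.4, 2.5, 0.1, 0, 0, 0],
    [10, 0, 1.5, 0, 0, 0, 0],
    [10, -0.1, -0.9, 0, 0, 0, 1.5],
    [10, 0.3, -0.8, 0, 0, 0, 1.5],
    [10, 0.4, -0.8, 0, 0, 0, 1.5],
  ],
)

```text
clock: 10.3
tcp_pos: [0.5497, 0.2223, 0.1009]
ee_rot: [1.569, 1.493, -0.023]
force: [-4.1, 0.4, 2.4]
width: 0.0216
```

```bash
python3 - <<'E'
from h import *
np.set_printoptions(precision=4,suppress=True)
p,R,s=cur(); print(s['clock'],p,np.degrees(s['ee_rot']),s['width'],s['force'],s['ft_torque'])
E
```

```text
10.3 [0.5497 0.2223 0.1009] [89.8982 85.55   -1.3165] 0.02157649300822973 [-4.0576  0.4103  2.3789] [-0.0653  1.0362  0.0078]
```

Request:
arm_command(
  targets=[
    [10, 0.5, -0.8, 0, 0, 0, 1.5],
    [10, 0.5, -0.7, 0, 0, 0, 1.5],
    [10, 0.5, -0.6, 0, 0, 0, 1.5],
    [10, 0.6, -0.7, 0, 0, 0, 1.5],
    [10, 0.7, -0.6, 0, 0, 0, 1.5],
    [10, 0, 0, 0, 0, 0, 0],
    [10, 0, 0, 0, 0, 0, 0],
  ],
)

```text
clock: 11.0
tcp_pos: [0.5471, 0.2223, 0.0978]
ee_rot: [1.57, 1.362, -0.021]
force: [-3.5, -0.1, 0.3]
width: 0.0219
```

```bash
python3 - <<'E'
from h import *
np.set_printoptions(precision=4,suppress=True)
snap('side','side5.png',(250,110,370,210),6.5)
snap('top','top5.png',(220,150,320,250),6)
p,R,s=cur(); print(s['clock'],p,np.degrees(s['ee_rot']),s['width'],s['force'],s['ft_torque'],getcmd()[0])
E
```

```text
11.1 [0.5473 0.2223 0.0978] [89.9893 78.0659 -1.2298] 0.02165838111890195 [-2.8509 -0.4783  0.958 ] [ 0.0272  0.8591 -0.0533] [0.5475 0.2223 0.0979]
```

View pics/side5.png

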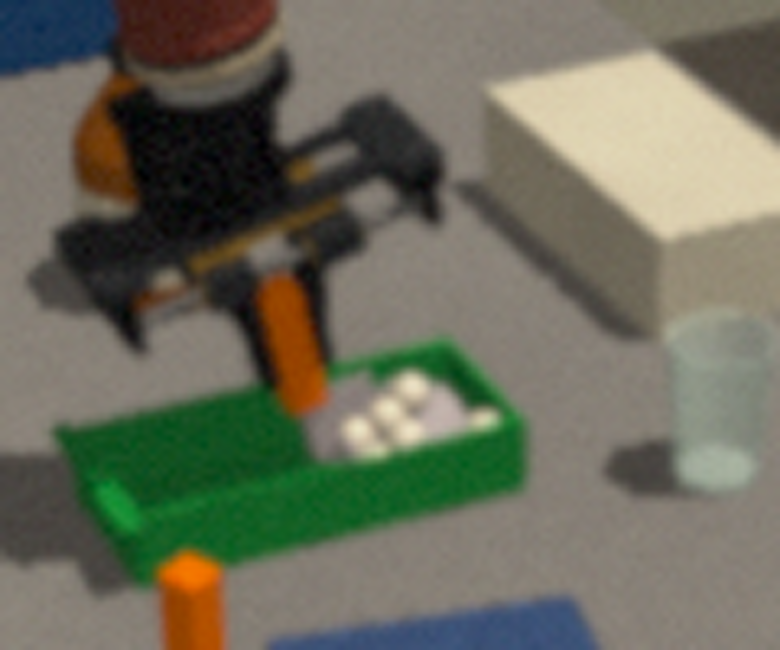

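View pics/top5.png

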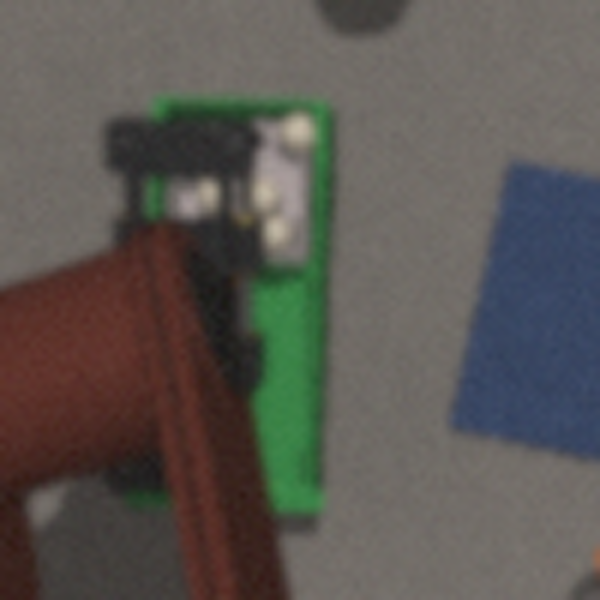

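```bash
python3 - <<'E'
from h import *
np.set_printoptions(precision=4,suppress=True)
p,R,s=cur(); Rs=R*RT.inv(); o=p-Rs.apply([-.049,0,.098])+Rs.apply([0,-.0017,0])
rc=(130/6+150-.5,298/6+220-.5); rs=(418/6.5+110-.5,484/6.5+250-.5)
def totray(w):
    d=np.array(w)[:2]-TRAY; c,s_=np.cos(TY),np.sin(TY); return np.array([c*d[0]+s_*d[1],-s_*d[0]+c*d[1],w[2]])*1000
X,e=tri('top',rc,'side',rs); print(X,e,totray(X))
for z in (.02,.025,.03): print(totray(atz('top',*rc,z)))
im=cv2.imread('pics/side5.png'); it=cv2.imread('pics/top5.png')
for q in [(39,-39,2.5),(39,39,2.5),(39,0,2.5),(22,-39,16),(0,-39,30),(-39,-39,34)]:
    w=o+Rs.apply(np.array(q)/1000); print(q,totray(w))
    a=proj('side',w); cv2.circle(im,(int((a[1]-250+.5)*6.5),int((a[0]-110+.5)*6.5)),2,(0,0,255),-1)
    a=proj('top',w); cv2.circle(it,(int((a[1]-220+.5)*6),int((a[0]-150+.5)*6)),2,(0,0,255),-1)
cv2.imwrite('pics/side5a.png',np.hstack([im[280:520,240:560],it[60:300,100:400]]).repeat(1,0) if 0 else cv2.resize(np.hstack([im[290:500,260:540],it[80:290,100:350]]),None,fx=1.5,fy=1.5))
E
```

```text
[0.6448 0.1846 0.0394] 0.0010367543750815901 [ 79.543  -33.8271  39.3953]
[ 83.2958 -31.3326  20.    ]
[ 82.4535 -32.0245  25.    ]
[ 81.6112 -32.7165  30.    ]
(39, -39, 2.5) [ 87.1299 -38.9462  22.5947]
(39, 39, 2.5) [87.0737 39.0538 22.5917]
(39, 0, 2.5) [87.1018  0.0538 22.5932]
(22, -39, 16) [ 67.7057 -38.9598  32.2875]
(0, -39, 30) [ 43.2862 -38.977   41.4356]
(-39, -39, 34) [  4.302  -39.0052  37.2845]
```

View pics/side5a.png

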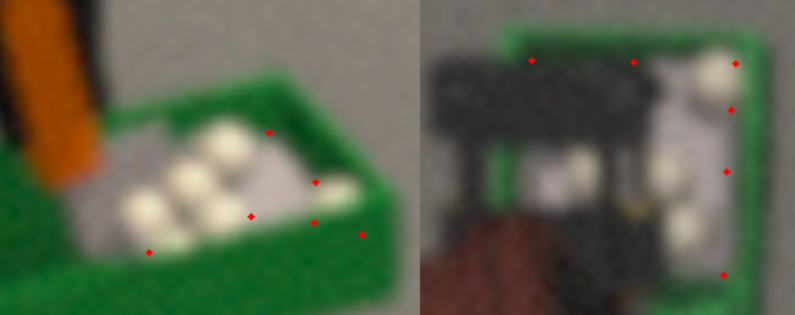

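```bash
cat >> h.py <<'E'
def lip_pose2(lx,lz,th,roll=0.,yaw=None,ly=0.,off=OFF,xy=None):
    yaw=TY if yaw is None else yaw
    Rs=Ro.from_euler('z',yaw)*Ro.from_euler('y',-np.radians(th))*Ro.from_euler('x',np.radians(roll))
    c,s_=np.cos(TY),np.sin(TY)
    if xy is None: xy=[TRAY[0]+c*lx-s_*ly+off[0],TRAY[1]+s_*lx+c*ly+off[1]]
    L=np.array([xy[0],xy[1],lz]); o=L-Rs.apply([.039,0,0]); return o+Rs.apply([-.049,0,.098]),Rs*RT
E
python3 - <<'E'
from h import *
q,R=getcmd()
w=[]
for i in range(1,7):
    w.append(lip_pose2(.0875-.0003*i,.0204+.0028*i,12+1.3*i,-1.2*i)+(1,))
p,R=rows(q,R,w,10); setcmd(p,R); print(p)
E
```

```text
[[10, -0.9, -2.3, -2.1, 0, -1.2, 1.3], [10, -0.7, -1.9, -2, 0.1, -1.2, 1.3], [10, -0.8, -1.8, -2, 0, -1.2, 1.3], [10, -0.7, -1.7, -2, 0.1, -1.2, 1.3], [10, -0.7, -1.6, -2, 0.2, -1.2, 1.3], [10, -0.7, -1.6, -2, 0.1, -1.2, 1.3]]
[0.53625907 0.23483066 0.09884922]
```

Request:
arm_command(
  targets=[
    [10, -0.9, -2.3, -2.1, 0, -1.2, 1.3],
    [10, -0.7, -1.9, -2, 0.1, -1.2, 1.3],
    [10, -0.8, -1.8, -2, 0, -1.2, 1.3],
    [10, -0.7, -1.7, -2, 0.1, -1.2, 1.3],
    [10, -0.7, -1.6, -2, 0.2, -1.2, 1.3],
    [10, -0.7, -1.6, -2, 0.1, -1.2, 1.3],
    [10, 0, 0, 0, 0, 0, 0],
    [10, 0, 0, 0, 0, 0, 0],
  ],
)

```text
clock: 11.9
tcp_pos: [0.5361, 0.2349, 0.0984]
ee_rot: [1.236, 1.205, -0.378]
force: [-0.5, 0.7, -2.3]
width: 0.0214
```

```bash
python3 - <<'E'
from h import *
np.set_printoptions(precision=4,suppress=True)
snap('side','side6.png',(250,110,370,210),6.5)
snap('top','top6.png',(220,150,320,250),6)
p,R,s=cur(); print(s['clock'],p,np.degrees(s['ee_rot']),s['width'],s['force'],s['ft_torque'],getcmd()[0])
E
```

```text
12.0 [0.5365 0.2346 0.0988] [ 70.8599  68.997  -21.6377] 0.021512474649725905 [ 0.4362  0.2487 -2.763 ] [0.1093 0.5409 0.002 ] [0.5363 0.2348 0.0988]
```

View pics/side6.png

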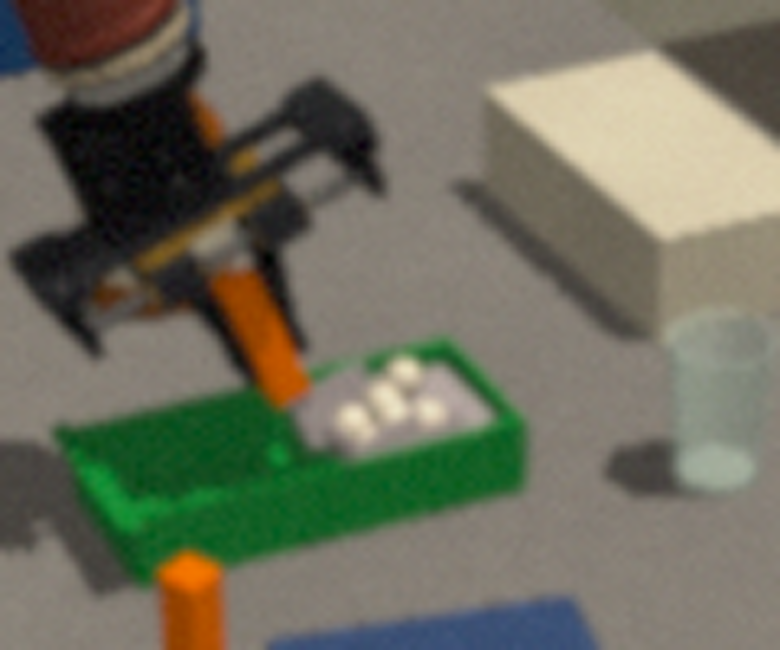

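View pics/top6.png

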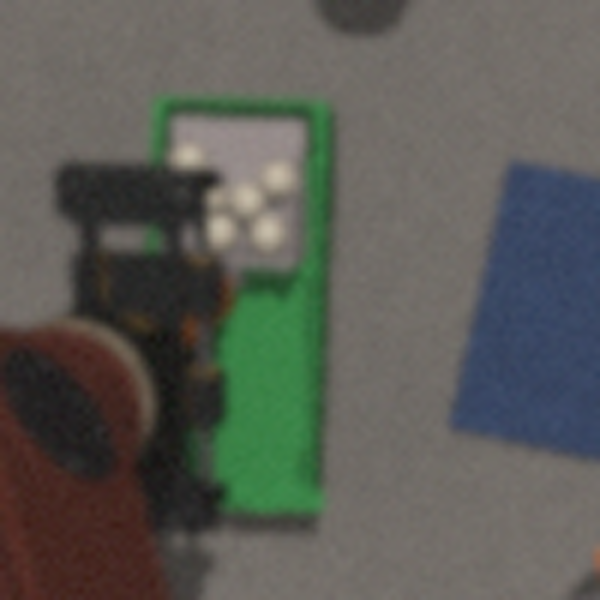

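```bash
cat >> h.py <<'E'
def ss(f): return f*f*(3-2*f)
E
python3 - <<'E'
from h import *
np.set_printoptions(precision=4,suppress=True)
T=cv2.imread('pics/top0.png')
for rc in ((240.6,321.9),(288.2,271.6)): print('other handle',atz('top',*rc,.13))
q,R=getcmd()
N=12;w=[]
for i in range(1,N+1):
    f=ss(i/N); w.append(lip_pose2(.0857-.006*f,.0372+f*.143,19.8+f*.2,-7.2*(1-min(1,2*i/N)))+(1,))
p,R=rows(q,R,w,10); setcmd(p,R); print(p)
E
```

```text
other handle [0.4108 0.0051 0.13  ]
other handle [0.2651 0.1599 0.13  ]
[[10, -2.7, 0.8, 2.4, 0, 1.2, 0], [10, -7.3, 2.3, 2.8, 0, 1.2, 0], [10, -11.2, 3.5, 3, 0, 1.2, 0], [10, -13.9, 4.4, 2.9, 0, 1.2, 0], [10, -15.9, 5, 2.8, 0, 1.2, 0.1], [10, -16.9, 5.3, 2.4, 0, 1.2, 0], [10, -16.8, 5.3, 0, 0, 0, 0], [10, -16, 5, 0, 0, 0, 0], [10, -14, 4.4, 0, 0, 0, 0], [10, -11.2, 3.5, 0, 0, 0, 0.1], [10, -7.4, 2.3, 0, 0, 0, 0], [10, -2.7, 0.9, 0, 0, 0, 0]]
[0.5295 0.2227 0.2422]
```

Request:
arm_command(
  targets=[
    [10, -2.7, 0.8, 2.4, 0, 1.2, 0],
    [10, -7.3, 2.3, 2.8, 0, 1.2, 0],
    [10, -11.2, 3.5, 3, 0, 1.2, 0],
    [10, -13.9, 4.4, 2.9, 0, 1.2, 0],
    [10, -15.9, 5, 2.8, 0, 1.2, 0.1],
    [10, -16.9, 5.3, 2.4, 0, 1.2, 0],
    [10, -16.8, 5.3, 0, 0, 0, 0],
    [10, -16, 5, 0, 0, 0, 0],
    [10, -14, 4.4, 0, 0, 0, 0],
    [10, -11.2, 3.5, 0, 0, 0, 0.1],
    [10, -7.4, 2.3, 0, 0, 0, 0],
    [10, -2.7, 0.9, 0, 0, 0, 0],
  ],
)

```text
clock: 13.2
tcp_pos: [0.5298, 0.2228, 0.2432]
ee_rot: [1.572, 1.22, -0.02]
force: [0.1, -0.5, -3.1]
width: 0.0216
```

```bash
python3 - <<'E'
from h import *
np.set_printoptions(precision=4,suppress=True)
snap('side','side7.png',(250,90,370,210),5)
p,R,s=cur(); print(s['clock'],p,s['force'],getcmd()[0],s['joint_pos'])
q,R=getcmd()
J=np.array([.525,-.239]); h=-.40
L1=J-.02*np.array([np.cos(h),np.sin(h)])
c,s_=np.cos(TY),np.sin(TY); L0=TRAY+np.array([c,s_])*.0797+OFF
N=24;w=[]
for i in range(1,N+1):
    f=ss(i/N); L=L0+(L1-L0)*f; w.append(lip_pose2(0,.1802-.05*max(0,f-.8)/.2,20,0,yaw=TY+(h-TY)*f,xy=L)+(1,))
p,R=rows(q,R,w,10); setcmd(p,R); print(p,L1)
E
```

```text
13.25 [0.5297 0.2228 0.2431] [ 0.6702 -0.085  -2.4067] [0.5295 0.2227 0.2422] [ 0.3263 -0.1264  1.9257 -0.1376  1.0156  0.4008]
[[10, -0.2, -0.7, 2, 0.1, 0, 0], [10, -0.6, -1.7, 6, 0.3, -0.2, 0], [10, -1, -2.8, 9.6, 0.5, -0.1, 0], [10, -1.3, -3.5, 12.8, 0.6, -0.3, 0], [10, -1.5, -4.2, 15.8, 0.8, -0.2, 0], [10, -1.7, -4.5, 18.3, 0.9, -0.4, 0], [10, -1.7, -4.7, 20.6, 1, -0.3, 0], [10, -1.7, -4.7, 22.5, 1.1, -0.4, 0], [10, -1.7, -4.5, 24, 1.2, -0.5, 0], [10, -1.4, -4.1, 25.3, 1.2, -0.4, 0], [10, -1.4, -3.6, 26.1, 1.2, -0.5, 0], [10, -1, -3.1, 26.5, 1.3, -0.4, 0], [10, -0.9, -2.4, 26.6, 1.3, -0.5, 0], [10, -0.6, -1.7, 26.3, 1.2, -0.4, 0], [10, -0.4, -1.1, 25.6, 1.2, -0.5, 0], [10, -0.2, -0.4, 24.4, 1.2, -0.4, 0], [10, 0, 0.1, 23, 1.1, -0.4, 0], [10, 10.5, -3.2, 21.2, 1, -0.4, 0], [10, 10.7, -3, 18.8, 0.9, -0.3, 0], [10, 9.3, -2.2, 16.3, 0.8, -0.3, 0], [10, 7.7, -1.6, 13.3, 0.6, -0.2, 0], [10, 5.8, -1.2, 9.9, 0.5, -0.2, 0], [10, 3.6, -0.6, 6.2, 0.3, -0.1, 0], [10, 1.3, -0.2, 2.2, 0.1, 0, 0]]
[ 0.3995 -0.186   0.1922] [ 0.5066 -0.2312]
```

View pics/side7.png

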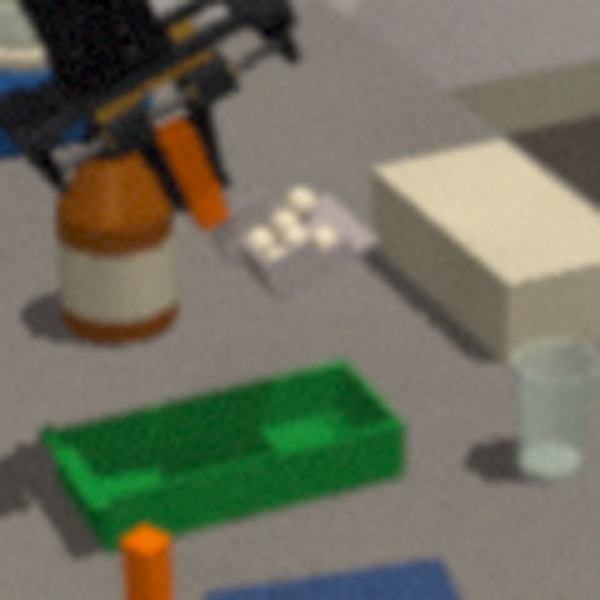

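Request:
arm_command(
  targets=[
    [10, -0.2, -0.7, 2, 0.1, 0, 0],
    [10, -0.6, -1.7, 6, 0.3, -0.2, 0],
    [10, -1, -2.8, 9.6, 0.5, -0.1, 0],
    [10, -1.3, -3.5, 12.8, 0.6, -0.3, 0],
    [10, -1.5, -4.2, 15.8, 0.8, -0.2, 0],
    [10, -1.7, -4.5, 18.3, 0.9, -0.4, 0],
    [10, -1.7, -4.7, 20.6, 1, -0.3, 0],
    [10, -1.7, -4.7, 22.5, 1.1, -0.4, 0],
    [10, -1.7, -4.5, 24, 1.2, -0.5, 0],
    [10, -1.4, -4.1, 25.3, 1.2, -0.4, 0],
    [10, -1.4, -3.6, 26.1, 1.2, -0.5, 0],
    [10, -1, -3.1, 26.5, 1.3, -0.4, 0],
  ],
)

```text
clock: 14.45
tcp_pos: [0.4615, 0.0171, 0.2421]
ee_rot: [1.571, 1.221, -0.213]
force: [0.3, -0.0, -1.6]
width: 0.0215
```

Request:
arm_command(
  targets=[
    [10, -0.9, -2.4, 26.6, 1.3, -0.5, 0],
    [10, -0.6, -1.7, 26.3, 1.2, -0.4, 0],
    [10, -0.4, -1.1, 25.6, 1.2, -0.5, 0],
    [10, -0.2, -0.4, 24.4, 1.2, -0.4, 0],
    [10, 0, 0.1, 23, 1.1, -0.4, 0],
    [10, 10.5, -3.2, 21.2, 1, -0.4, 0],
    [10, 10.7, -3, 18.8, 0.9, -0.3, 0],
    [10, 9.3, -2.2, 16.3, 0.8, -0.3, 0],
    [10, 7.7, -1.6, 13.3, 0.6, -0.2, 0],
    [10, 5.8, -1.2, 9.9, 0.5, -0.2, 0],
    [10, 3.6, -0.6, 6.2, 0.3, -0.1, 0],
    [10, 1.3, -0.2, 2.2, 0.1, 0, 0],
  ],
)

```text
clock: 15.65
tcp_pos: [0.3992, -0.1865, 0.1919]
ee_rot: [1.572, 1.222, -0.4]
force: [0.1, -0.2, -2.1]
width: 0.0216
```

Request:
arm_command(
  targets=[
    [10, 0, 0, 0, 0, 0, 0],
    [10, 0, 0, 0, 0, 0, 0],
    [10, 0, 0, 0, 0, 0, 0],
  ],
)

```text
clock: 15.95
tcp_pos: [0.4001, -0.1857, 0.1926]
ee_rot: [1.572, 1.221, -0.398]
force: [0.3, 0.1, -3.8]
width: 0.0217
```

```bash
python3 - <<'E'
from h import *
np.set_printoptions(precision=4,suppress=True)
a=snap('side','side8.png',(290,170,410,300),4.6)
b=snap('top','top8.png',(330,160,450,270),5.4)
p,R,s=cur(); print(s['clock'],p,R.as_matrix(),s['force'],getcmd()[0],s['joint_pos'])
Rs=R*RT.inv(); o=p-Rs.apply([-.049,0,.098])+Rs.apply([0,-.0017,0])
im=cv2.imread('pics/side8.png'); it=cv2.imread('pics/top8.png')
def dot(w,col):
    x=proj('side',w); cv2.circle(im,(int((x[1]-290+.5)*4.6),int((x[0]-170+.5)*4.6)),2,col,-1)
    x=proj('top',w); cv2.circle(it,(int((x[1]-330+.5)*5.4),int((x[0]-160+.5)*5.4)),2,col,-1)
for q in [(39,-39,0),(39,39,0)]: dot(o+Rs.apply(np.array(q)/1000),(0,0,255))
for t in np.linspace(0,6.28,24): dot([.525+.062*np.cos(t),-.239+.062*np.sin(t),.09],(255,0,255))
cv2.imwrite('pics/j8.png',cv2.resize(np.hstack([im[:590,:],it[:590,:]]) if im.shape[0]==it.shape[0] else np.hstack([im[:590],it[:590]]),None,fx=.66,fy=.66))
E
```

```text
16.05 [ 0.4    -0.1857  0.1925] [[ 0.316   0.8655 -0.3886]
 [-0.1328 -0.3652 -0.9214]
 [-0.9394  0.3428 -0.0005]] [ 0.5496 -0.4649 -2.5833] [ 0.3995 -0.186   0.1922] [-0.6865 -0.5047  2.3089  0.116   1.004  -0.3332]
```

View pics/j8.png

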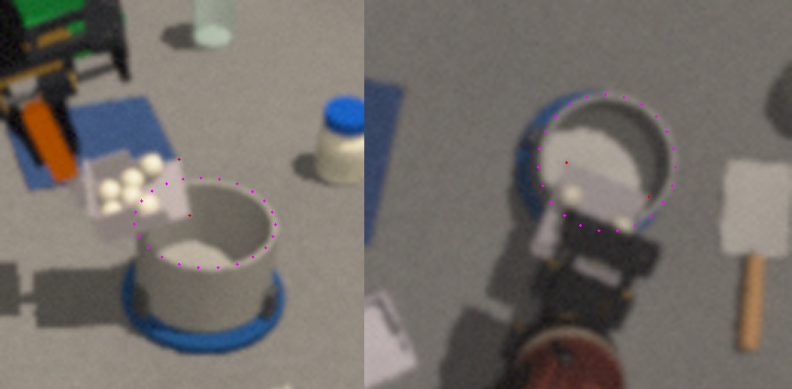

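```bash
python3 - <<'E'
from h import *
np.set_printoptions(precision=4,suppress=True)
q,R=getcmd()
J=np.array([.525,-.239]); h=-.40
L1=J-.02*np.array([np.cos(h),np.sin(h)])
w=[]
ths=list(np.linspace(20,2,10)[1:])+[1,0,-1,-2,-3,-4,-5,-6,-7,-8,-9,-10,-11,-12,-13]+list(np.arange(-15,-46,-2.5))
for th in ths:
    z=.1302-(.1302-.104)*min(1,(20-th)/20)
    w.append(lip_pose2(0,z,th,0,yaw=h,xy=L1)+(1,))
print(len(w))
p,R=rows(q,R,w,10); print(p); pickle.dump((p,R.as_matrix()),open('cmd_after_pour.pkl','wb'))
E
```

```text
37
[[10, -0.6, 2.6, 0, 0, 0, -2], [10, -0.5, 2.6, 0, 0, 0, -2], [10, -0.5, 2.8, 0, 0, 0, -2], [10, -0.4, 2.8, 0, 0, 0, -2], [10, -0.5, 3, 0, 0, 0, -2], [10, -0.4, 3, 0, 0, 0, -2], [10, -0.4, 3.1, 0, 0, 0, -2], [10, -0.4, 3.2, 0, 0, 0, -2], [10, -0.4, 3.3, 0, 0, 0, -2], [10, -0.2, 1.7, 0, 0, 0, -1], [10, -0.2, 1.7, 0, 0, 0, -1], [10, -1.6, 1.7, 0, 0, 0, -1], [10, -1.5, 1.7, 0, 0, 0, -1], [10, -1.5, 1.7, 0, 0, 0, -1], [10, -1.5, 1.8, 0, 0, 0, -1], [10, -1.5, 1.7, 0, 0, 0, -1], [10, -1.6, 1.7, 0, 0, 0, -1], [10, -1.5, 1.7, 0, 0, 0, -1], [10, -1.5, 1.8, 0, 0, 0, -1], [10, -1.5, 1.7, 0, 0, 0, -1], [10, -1.5, 1.7, 0, 0, 0, -1], [10, -1.6, 1.7, 0, 0, 0, -1], [10, -1.5, 1.8, 0, 0, 0, -1], [10, -1.5, 1.7, 0, 0, 0, -1], [10, -3, 3.5, 0, 0, 0, -2], [10, -3.8, 4.3, 0, 0, 0, -2.5], [10, -3.7, 4.4, 0, 0, 0, -2.5], [10, -3.7, 4.3, 0, 0, 0, -2.5], [10, -3.8, 4.4, -0.1, 0, 0, -2.5], [10, -3.7, 4.4, 0, 0, 0, -2.5], [10, -3.8, 4.3, 0, 0, 0, -2.5], [10, -3.7, 4.4, 0, 0, 0, -2.5], [10, -3.8, 4.3, 0, 0, 0, -2.5], [10, -3.7, 4.4, 0, 0, 0, -2.5], [10, -3.7, 4.4, 0, 0, 0, -2.5], [10, -3.8, 4.3, 0, 0, 0, -2.5], [10, -3.7, 4.4, 0, 0, 0, -2.5]]
[ 0.5131 -0.2339  0.2355]
```

Request:
arm_command(
  targets=[
    [10, -0.6, 2.6, 0, 0, 0, -2],
    [10, -0.5, 2.6, 0, 0, 0, -2],
    [10, -0.5, 2.8, 0, 0, 0, -2],
    [10, -0.4, 2.8, 0, 0, 0, -2],
    [10, -0.5, 3, 0, 0, 0, -2],
    [10, -0.4, 3, 0, 0, 0, -2],
    [10, -0.4, 3.1, 0, 0, 0, -2],
    [10, -0.4, 3.2, 0, 0, 0, -2],
    [10, -0.4, 3.3, 0, 0, 0, -2],
    [10, -0.2, 1.7, 0, 0, 0, -1],
    [10, -0.2, 1.7, 0, 0, 0, -1],
  ],
)

```text
clock: 17.15
tcp_pos: [0.4261, -0.1969, 0.202]
ee_rot: [-2.868, 1.57, 1.445]
force: [0.8, 0.4, -2.0]
width: 0.0218
```

Request:
arm_command(
  targets=[
    [10, -1.6, 1.7, 0, 0, 0, -1],
    [10, -1.5, 1.7, 0, 0, 0, -1],
    [10, -1.5, 1.7, 0, 0, 0, -1],
    [10, -1.5, 1.8, 0, 0, 0, -1],
    [10, -1.5, 1.7, 0, 0, 0, -1],
    [10, -1.6, 1.7, 0, 0, 0, -1],
    [10, -1.5, 1.7, 0, 0, 0, -1],
  ],
)

```text
clock: 17.85
tcp_pos: [0.4374, -0.202, 0.2122]
ee_rot: [-1.575, 1.448, 2.737]
force: [0.1, 0.6, -2.9]
width: 0.0212
```

```bash
python3 - <<'E'
from h import *
np.set_printoptions(precision=4,suppress=True)
a=snap('side','side9.png',(290,170,410,300),4.6)
p,R,s=cur(); print(s['clock'],p,s['force'],np.degrees(s['ee_rot']))
E
```

```text
17.9 [ 0.4379 -0.2022  0.2123] [-0.0017  0.588  -1.8062] [-90.2261  82.9375 156.854 ]
```

View pics/side9.png

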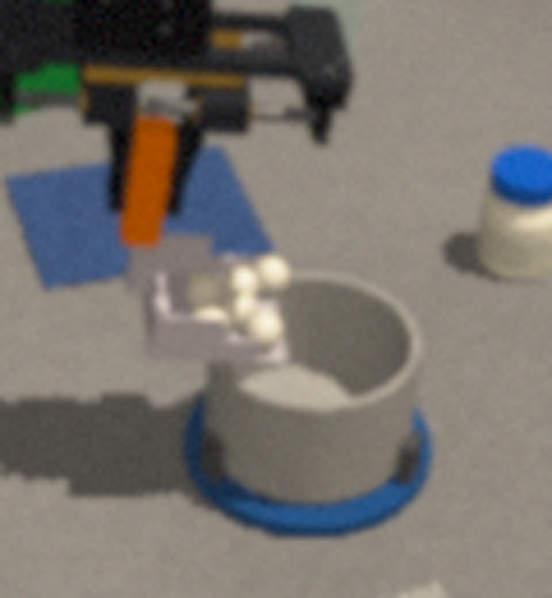

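Request:
arm_command(
  targets=[
    [10, -1.5, 1.8, 0, 0, 0, -1],
    [10, -1.5, 1.7, 0, 0, 0, -1],
    [10, -1.5, 1.7, 0, 0, 0, -1],
    [10, -1.6, 1.7, 0, 0, 0, -1],
    [10, -1.5, 1.8, 0, 0, 0, -1],
    [10, -1.5, 1.7, 0, 0, 0, -1],
  ],
)

```text
clock: 18.5
tcp_pos: [0.4484, -0.2066, 0.2195]
ee_rot: [-1.573, 1.343, 2.74]
force: [-0.0, 0.5, -1.8]
width: 0.0219
```

Request:
arm_command(
  targets=[
    [10, -3, 3.5, 0, 0, 0, -2],
    [10, -3.8, 4.3, 0, 0, 0, -2.5],
    [10, -3.7, 4.4, 0, 0, 0, -2.5],
    [10, -3.7, 4.3, 0, 0, 0, -2.5],
    [10, -3.8, 4.4, -0.1, 0, 0, -2.5],
    [10, -3.7, 4.4, 0, 0, 0, -2.5],
    [10, -3.8, 4.3, 0, 0, 0, -2.5],
    [10, 0, 0, 0, 0, 0, 0],
    [10, 0, 0, 0, 0, 0, 0],
  ],
)

```text
clock: 19.4
tcp_pos: [0.4819, -0.2206, 0.2324]
ee_rot: [-1.572, 1.047, 2.741]
force: [0.5, -0.4, -1.8]
width: 0.0215
```

```bash
python3 - <<'E'
from h import *
np.set_printoptions(precision=4,suppress=True)
a=snap('side','side10.png',(290,170,410,300),4.6)
b=snap('top','top10.png',(330,160,450,270),5.4)
p,R,s=cur(); print(s['clock'],p,s['force'],np.degrees(s['ee_rot']))
E
```

```text
19.5 [ 0.4816 -0.2205  0.233 ] [ 0.47   -0.2832 -1.2119] [-90.0671  60.0521 157.0317]
```

View pics/side10.png

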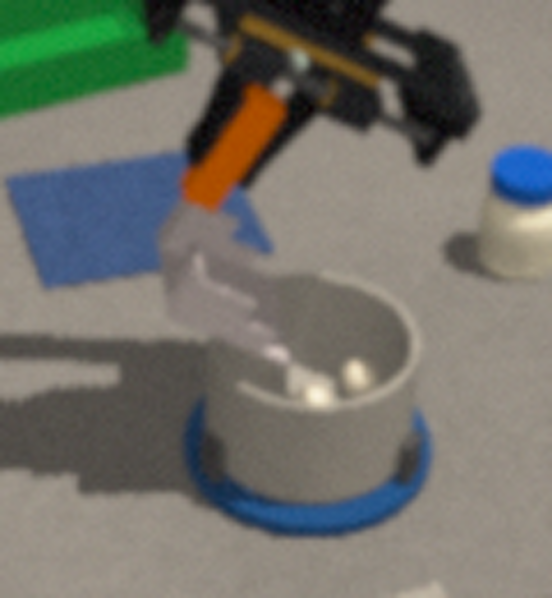

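View pics/top10.png

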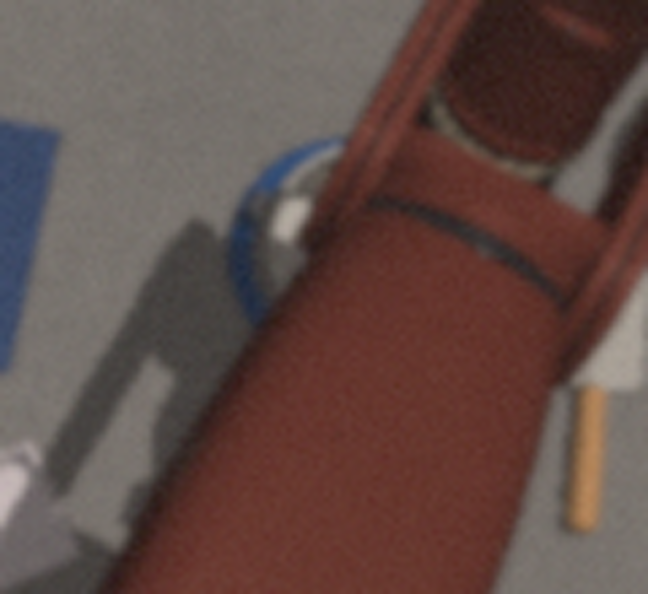

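```bash
python3 - <<'E'
from h import *
np.set_printoptions(precision=4,suppress=True)
J=np.array([.525,-.239]); h=-.40
L1=J-.02*np.array([np.cos(h),np.sin(h)])
q,R=lip_pose2(0,.104,-30.5+.0,0,yaw=h,xy=L1)
print(q)
q,R=lip_pose2(0,.104,-30,0,yaw=h,xy=L1)
P1,R1=lip_pose2(0,.17,-4,0,yaw=h,xy=L1)
w=[]
N=10
for i in range(1,N+1):
    f=ss(i/N); w.append(lip_pose2(0,.104+.07*f,-30+30*f,0,yaw=h,xy=L1+np.array([-.0,.03])*f)+(1,))
# over mat
o1=w[-1][0]; 
Pm=np.array([.5028,.0466,.102+.09]); 
_,Rm=tool_for([0,0,0],-.252)
M=14
for i in range(1,M+1):
    f=ss(i/M); P=o1+(Pm-o1)*f; _,Ri=tool_for([0,0,0],h+(-.252-h)*f); w.append((P,Ri,1))
p,R=rows(q,R,w,10); setcmd(p,R); print(p,o1)
E
```

```text
[ 0.4826 -0.2211  0.2331]
[[10, -0.2, -2.7, -0.8, 0, 0, 0.8], [10, -0.7, -7.2, -2.1, 0, 0, 2.3], [10, -1, -10.3, -3.1, 0, 0, 3.4], [10, -1.6, -12, -3.7, 0, 0, 4.1], [10, -2.1, -12.4, -4.1, 0, 0, 4.4], [10, -2.5, -11.7, -4.1, 0, 0, 4.4], [10, -2.5, -10, -3.8, 0, 0, 4.1], [10, -2.3, -7.8, -3.1, 0, 0, 3.4], [10, -1.7, -5, -2.1, 0, 0, 2.3], [10, -0.7, -1.8, -0.7, 0, 0, 0.8], [10, 1.2, -0.2, -3.3, -0.1, 0, 0], [10, 3.3, -0.4, -9.3, -0.4, 0, 0], [10, 5, -0.7, -14.2, -0.5, 0, 0], [10, 6.4, -0.6, -18.2, -0.7, 0, 0], [10, 7.4, -0.5, -21.2, -0.8, 0, 0], [10, 8.2, -0.2, -23.2, -0.8, 0, 0], [10, 8.5, 0.1, -24.1, -0.9, 0, 0], [10, 8.5, 0.5, -24.2, -0.9, 0, 0], [10, 8.2, 0.8, -23.1, -0.9, 0, 0], [10, 7.5, 1.1, -21.2, -0.8, 0, 0], [10, 6.4, 1.2, -18.2, -0.7, 0, 0], [10, 5, 1.2, -14.2, -0.5, 0, 0], [10, 3.3, 0.8, -9.2, -0.4, 0, 0], [10, 1.1, 0.3, -3.3, -0.1, 0, 0]]
[0.5028 0.0466 0.192 ] [ 0.4255 -0.1669  0.272 ]
```

Request:
arm_command(
  targets=[
    [10, -0.2, -2.7, -0.8, 0, 0, 0.8],
    [10, -0.7, -7.2, -2.1, 0, 0, 2.3],
    [10, -1, -10.3, -3.1, 0, 0, 3.4],
    [10, -1.6, -12, -3.7, 0, 0, 4.1],
    [10, -2.1, -12.4, -4.1, 0, 0, 4.4],
    [10, -2.5, -11.7, -4.1, 0, 0, 4.4],
    [10, -2.5, -10, -3.8, 0, 0, 4.1],
    [10, -2.3, -7.8, -3.1, 0, 0, 3.4],
    [10, -1.7, -5, -2.1, 0, 0, 2.3],
    [10, -0.7, -1.8, -0.7, 0, 0, 0.8],
  ],
)

```text
clock: 20.5
tcp_pos: [0.4247, -0.1662, 0.2731]
ee_rot: [1.632, 1.567, -0.338]
force: [0.3, -1.0, -1.5]
width: 0.022
```

```bash
python3 - <<'E'
from h import *
np.set_printoptions(precision=4,suppress=True)
a=snap('side','side11.png',(270,120,410,300),3.3)
b=snap('top','top11.png',(330,160,450,270),5.4)
p,R,s=cur(); print(s['clock'],p,s['force'],np.degrees(s['ee_rot']))
E
```

```text
20.6 [ 0.4252 -0.1666  0.2728] [-0.0434  0.4554 -2.0202] [ 97.1122  89.8839 -15.7991]
```

View pics/side11.png

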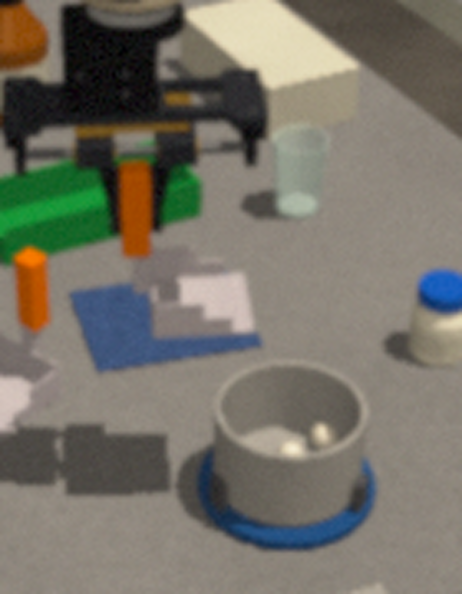

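View pics/top11.png

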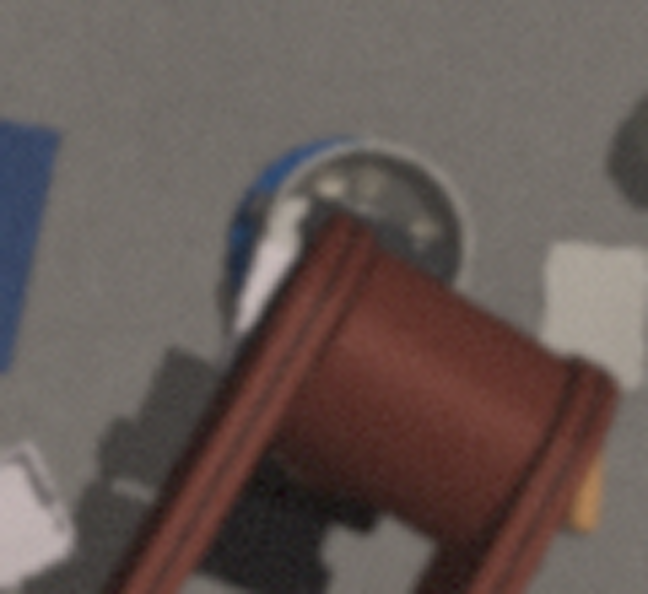

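Request:
arm_command(
  targets=[
    [10, 1.2, -0.2, -3.3, -0.1, 0, 0],
    [10, 3.3, -0.4, -9.3, -0.4, 0, 0],
    [10, 5, -0.7, -14.2, -0.5, 0, 0],
    [10, 6.4, -0.6, -18.2, -0.7, 0, 0],
    [10, 7.4, -0.5, -21.2, -0.8, 0, 0],
    [10, 8.2, -0.2, -23.2, -0.8, 0, 0],
    [10, 8.5, 0.1, -24.1, -0.9, 0, 0],
    [10, 8.5, 0.5, -24.2, -0.9, 0, 0],
    [10, 8.2, 0.8, -23.1, -0.9, 0, 0],
    [10, 7.5, 1.1, -21.2, -0.8, 0, 0],
    [10, 6.4, 1.2, -18.2, -0.7, 0, 0],
    [10, 5, 1.2, -14.2, -0.5, 0, 0],
  ],
)

```text
clock: 21.8
tcp_pos: [0.4988, 0.0366, 0.1952]
ee_rot: [-1.768, 1.569, 2.685]
force: [-0.4, -0.3, -1.5]
width: 0.0212
```

Request:
arm_command(
  targets=[
    [10, 3.3, 0.8, -9.2, -0.4, 0, 0],
    [10, 1.1, 0.3, -3.3, -0.1, 0, 0],
    [10, 0, 0, 0, 0, 0, 0],
    [10, 0, 0, 0, 0, 0, 0],
    [10, 0, 0, 0, 0, 0, 0],
    [10, 0, 0, 0, 0, 0, 0],
  ],
)

```text
clock: 22.4
tcp_pos: [0.5031, 0.0461, 0.1925]
ee_rot: [2.003, 1.57, 0.18]
force: [-0.4, 0.2, -1.0]
width: 0.0218
```

```bash
python3 - <<'E'
from h import *
np.set_printoptions(precision=4,suppress=True)
a=snap('side','side12.png',(270,120,410,300),3.3)
b=snap('top','top12.png',(270,160,430,270),4.5)
p,R,s=cur(); print(s['clock'],p,s['force'],R.as_matrix(),getcmd()[0])
# refit mat from the unobstructed picture top2 (crop 220,140; 5.4x)
E
python3 - <<'E'
import sys; sys.path.insert(0,'.')
import os; os.chdir('.')
from fit import *
im=cv2.resize(cv2.imread('pics/top2.png'),(120,110),interpolation=cv2.INTER_AREA)[:,:,::-1].astype(float)
box=(286,165,340,240); c=im[165-140:100,286-220:120]
b=c[...,2]-c[...,0]; m=np.clip(b/30,0,1)
print(m.max(),m[0,0])
print('mat',fit([('top',m,box)],[boxpts(-80,80,-65,65,0,4)],[.54,.02,-.2]))
E
```

```text
22.5 [0.5031 0.0463 0.1925] [ 0.7255  0.1732 -1.7273] [[ 0.0011  0.9684 -0.2496]
 [ 0.0003 -0.2496 -0.9684]
 [-1.      0.001  -0.0005]] [0.5028 0.0466 0.192 ]
1.0 0.0
mat (array([ 0.54297227,  0.02068187, -0.21562262]), np.float64(13.167741460144164))
```

View pics/side12.png

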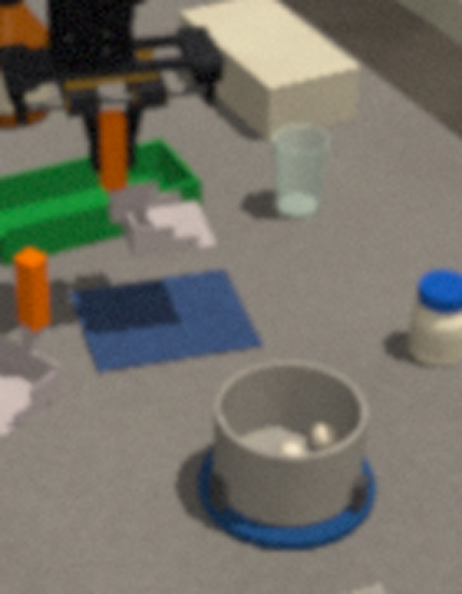

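View pics/top12.png

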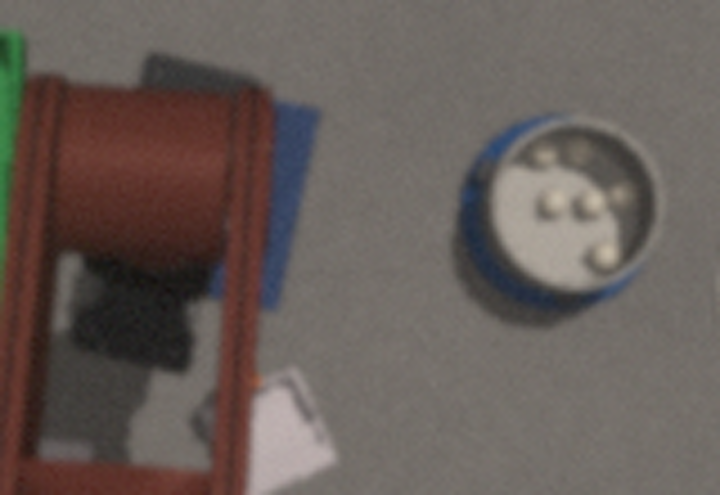

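Request:
arm_command(
  targets=[
    [10, 10, 0, 4, 0, 0, 0],
    [10, 18, 0, 4, 0, 0, 0],
    [10, 18, 0, 0, 0, 0, 0],
    [10, 16, 0, 0, 0, 0, 0],
    [10, 11, 0, 0, 0, 0, 0],
    [10, 7, 0, 0, 0, 0, 0],
    [10, 4, 0, 0, 0, 0, 0],
    [10, 2.5, 0, 0, 0, 0, 0],
    [10, 1.5, 0, 0, 0, 0, 0],
    [10, 0, 0, 0, 0, 0, 0],
    [10, 0, 0, 0, 0, 0, 0],
    [10, 0, 0, 0, 0, 0, 0],
  ],
)

```text
clock: 23.7
tcp_pos: [0.5014, 0.0389, 0.1046]
ee_rot: [2.041, 1.569, 0.218]
force: [-0.0, 0.0, -1.0]
width: 0.0219
```

Request:
arm_command(
  targets=[
    [10, 1, 0, 0, 0, 0, 0],
    [10, 1, 0, 0, 0, 0, 0],
    [10, 0, 0, 0, 0, 0, 0],
    [10, 0, 0, 0, 0, 0, 0],
  ],
)

```text
clock: 24.1
tcp_pos: [0.501, 0.039, 0.1021]
ee_rot: [2.682, 1.57, 0.86]
force: [0.1, -0.0, -1.6]
width: 0.0218
```

```bash
python3 - <<'E'
from h import *
np.set_printoptions(precision=4,suppress=True)
a=snap('side','side13.png',(270,120,370,230),5)
p,R,s=cur(); print(s['clock'],p,s['force'],s['ft_torque'],R.as_matrix())
E
```

```text
24.15 [0.5011 0.0389 0.1021] [-1.1416  0.2021 -1.0108] [-0.1166  0.1652  0.0542] [[ 0.0005  0.9685 -0.249 ]
 [ 0.0004 -0.249  -0.9685]
 [-1.      0.0004 -0.0005]]
```

View pics/side13.png

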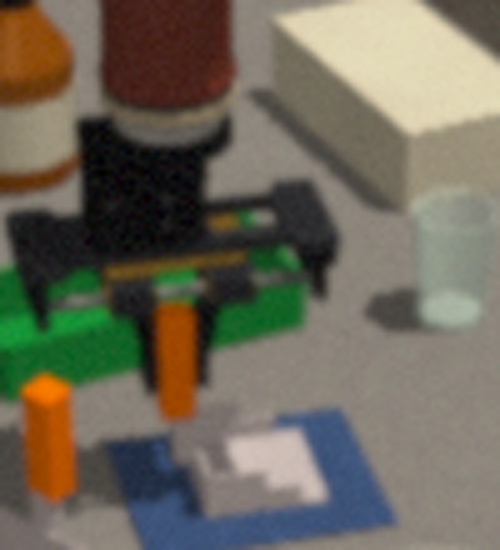

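Request:
arm_command(
  targets=[
    [10, 0.7, 0, 0, 0, 0, 0],
    [10, 0.5, 0, 0, 0, 0, 0],
    [10, 0, 0, 0, 0, 0, 0],
    [10, 0, 0, 0, 0, 0, 0],
  ],
)

```text
clock: 24.55
tcp_pos: [0.5012, 0.039, 0.102]
ee_rot: [2.509, 1.57, 0.687]
force: [-4.8, -0.1, 7.7]
width: 0.0216
```

Contact is now made, with 7.7 N upward. I'll back off slightly, then release.

Request:
arm_command(
  targets=[
    [10, -0.6, 0, 0, 0, 0, 0],
    [10, 0, 0, 0, 0, 0, 0],
    [30, 0, 0, 0, 0, 0, 0],
    [50, 0, 0, 0, 0, 0, 0],
    [70, 0, 0, 0, 0, 0, 0],
    [80, 0, 0, 0, 0, 0, 0],
    [80, 0, 0, 0, 0, 0, 0],
    [80, 0, 0, 0, 0, 0, 0],
    [80, 0, 0, 0, 0, 0, 0],
    [80, 0, 0, 0, 0, 0, 0],
    [80, 0, 0, 0, 0, 0, 0],
  ],
  newtons=20,
)

```text
clock: 25.65
tcp_pos: [0.5011, 0.0389, 0.1016]
ee_rot: [2.394, 1.57, 0.571]
force: [-0.7, 0.7, 0.1]
width: 0.0785
```

```bash
python3 - <<'E'
from h import *
np.set_printoptions(precision=4,suppress=True)
a=snap('side','side14.png',(270,120,370,230),5)
p,R,s=cur(); print(s['clock'],p,s['force'],s['width'])
E
```

```text
25.7 [0.5011 0.0389 0.1016] [-0.2396 -0.2536 -0.1122] 0.07931967261620843
```

View pics/side14.png

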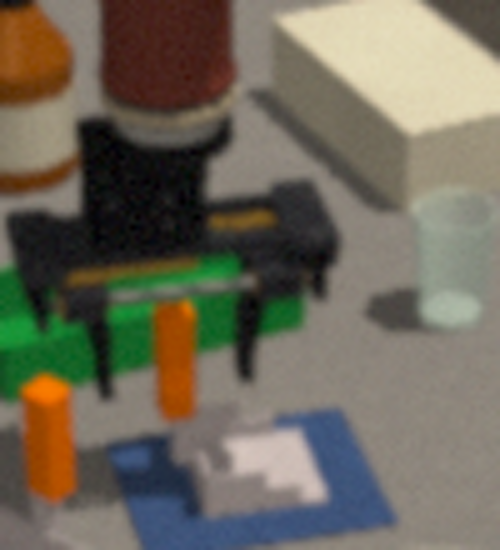

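Request:
arm_command(
  targets=[
    [80, -8, 0, 0, 0, 0, 0],
    [80, -18, 0, 0, 0, 0, 0],
    [80, -25, 0, 0, 0, 0, 0],
    [80, -30, 0, 0, 0, 0, 0],
    [80, -30, 0, 0, 0, 0, 0],
    [80, -25, 0, -10, 0, 0, 0],
    [80, -10, 0, -30, 0, 0, 0],
    [80, 0, -10, -40, 0, 0, 0],
    [80, 0, -10, -40, 0, 0, 0],
    [80, 0, -10, -40, 0, 0, 0],
    [80, 0, 0, -30, 0, 0, 0],
    [80, 0, 0, -15, 0, 0, 0],
  ],
)

```text
clock: 26.9
tcp_pos: [0.523, 0.2473, 0.2484]
ee_rot: [2.474, 1.569, 0.654]
force: [0.0, 0.1, -0.5]
width: 0.0801
```

Request:
arm_command(
  targets=[
    [80, 0, 0, 0, 0, 0, 0],
    [80, 0, 0, 0, 0, 0, 0],
    [80, 0, 0, 0, 0, 0, 0],
    [80, 0, 0, 0, 0, 0, 0],
    [80, 0, 0, 0, 0, 0, 0],
  ],
)

```text
clock: 27.4
tcp_pos: [0.5231, 0.244, 0.2478]
ee_rot: [2.212, 1.57, 0.389]
force: [0.2, 0.3, -1.0]
width: 0.0799
```

```bash
python3 - <<'E'
from h import *
np.set_printoptions(precision=4,suppress=True)
a=snap('side','side15.png',(250,100,450,330),2.6)
b=snap('top','top15.png',(240,120,480,270),3.3)
p,R,s=cur(); print(s['clock'],p,s['force'],s['width'])
E
```

```text
27.5 [0.5231 0.2443 0.2478] [-0.1377 -0.9098  0.3605] 0.08027360781894197
```

View pics/side15.png

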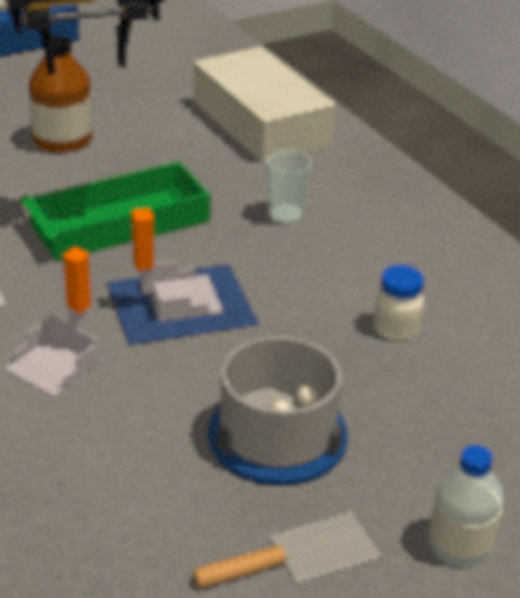

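View pics/top15.png

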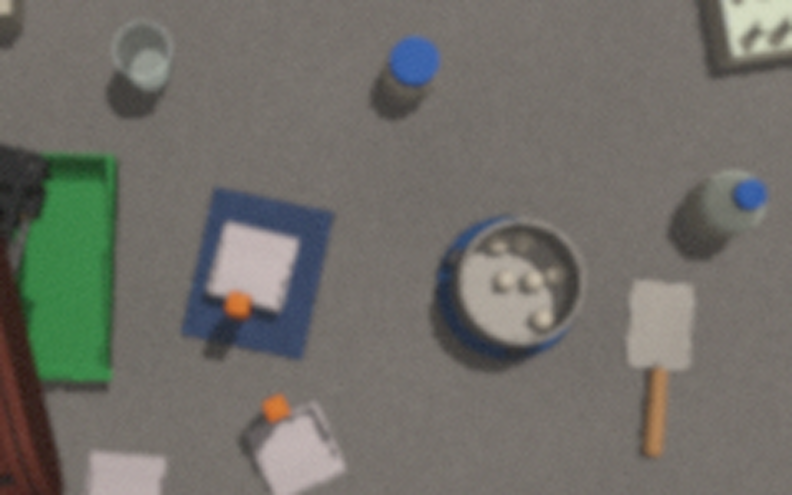

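The scoop stands flat and upright on its mat. Six balls show in the jar, the tray is empty and the bystanders haven't moved, so I'm handing it in.

```bash
python3 -c "
from bench import r
print(r.sign_off())"
```

```text
the job is handed in; nothing more can be done
None
```

The job is done and handed in at about 27.5 s of the 64 s allowed. I used the scoop on the blue mat, the one farthest from the base. It took all six balls out of the tray in one pass, tipped them into the jar from about 14 mm above its rim, and went back on its mat.

- **Balls:** the last top picture shows six balls in the jar and none on the bench. The tray looked empty in the side view after lifting. The wrist force also fits: about -2.7 N loaded and roughly -1.4 N (the scoop's own weight) after pouring.
- **Scoop:** both views show it flat, upright and fully on the mat, about 8 mm from where it started so as to sit more centrally. The gripper was open and clear of everything at hand-in.
- **Bystanders:** the beaker, spatula, reagent bottle and the jar with the blue cap looked unmoved in the last pictures, by eye only. The amber bottle was last seen in the side view, also unmoved.
- **Off plan:** one ball first hung at the front right corner of the pan. A slightly larger tilt and a small sideways roll brought it in. The gripper never touched a ball.
- **Disagreement:** in-hand camera checks put the scoop 1 to 2 mm from where the arm's readings said, which I corrected in the tray.

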